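# Set out the soldering place around an opened power supply

### The job

Set the bench out for the repair of the opened power supply: stand the blue parts tray beside it on the side away from the soldering-iron stand, its long side running along the power supply, centred on it and about 4 cm clear of it, and stack the red screw tray squarely on the blue one so that its feet drop into the blue tray's corners. Stand the solder reel upright on the other side, between the power supply and the iron stand, centred on the power supply and about 4 cm clear of it, and stand the tip-cleaner tin upright centred in front of the iron stand (the robot's side), about 4 cm clear of its foot. Leave the flux bottle and the spool of desoldering braid where they are.

Things in the scene. Friction and masses are not known exactly. Their poses are not given: they have to be found in the camera images.
- blue_tray: Blue open stacking tray with a small green board fast in it; loose, 0.12 kg. 96 (x) by 60 (y) by 37 mm high, walls 3 mm; grip across the 60 mm. Origin: centre of the underside, level with the soles of its four tapered corner feet (7 mm high, 12 mm across at the root, at x +-37, y +-19 mm). Walls run from 7 to 37 mm above it. Both ends count alike.
- red_tray: Red open stacking tray with screws fast in it; loose, same shape, size, mass and axes as the blue tray. Stacked properly, its feet stand inside the blue tray's four corners with 2 mm of play, its floor rests on the blue rim and its origin is 30 mm above the blue tray's origin.
- reel: Reel of solder standing on its flange: red flanges, silver wire, paper disc on top; loose, 56 mm diameter, 50 mm high, 0.25 kg. Grips like a plain cylinder. Origin at the centre of its underside, z up.
- tin: Tip-cleaner tin: black round tin with curly golden brass wool on top; loose, 60 mm diameter, 38 mm high, 0.15 kg. Origin at the centre of its underside, z up.
- psu: Opened power supply: aluminium tray with green board, yellow transformer, capacitors and heat sinks; fixed. Footprint 110 mm (x) by 150 mm (y), walls 30 mm high, tallest part 45 mm. Origin at the centre of its underside; x points away from the robot, y to the robot's left, but for a small yaw. Trays and reel go off its end walls at y = +75 and -75 mm.
- stand: Soldering-iron stand, fixed, left or right of the power supply: black square foot 80 x 80 x 12 mm with yellow sponge, a holder at its rear and a steep iron with teal handle, up to 0.20 m high, above the foot; cord behind. Origin: centre of the foot's underside; x points away from the robot but for a small yaw; the front edge is at x = -40 mm.
- flux: Bystander: flux bottle with white label and orange conical nozzle, 31 mm diameter, 95 mm high, loose, standing behind the power supply. Origin at the centre of its underside.
- braid: Bystander: white spool of copper desoldering braid, 38 mm diameter, 16 mm high, lying flat, loose. Origin at the centre of its underside. Table and ribbed mat are both at z = 0.
There are look-alikes about, which are no part of the job. What is shaped like the psu but purple is not meant.

How it is judged:
By the outcome, as a careful person would: the job done as asked, in the order asked, and still so for the second after the job is handed in, with the robot touching nothing.
It also fails if it takes over 106 s, if anything falls off the work surface, if the arm or the gripper's body presses on something with over 40 N, if the wrist force passes 120 N, or if a joint passes its speed limit or range.

### The arm

A 7-joint arm with a two-finger parallel gripper is mounted at the origin on the work surface. World frame = base frame: x ahead of the robot, y to its left, z up, the work surface at z = 0. Lengths are in mm, angles in degrees, forces in N, time in s.
With the tool pointing down it reaches from about 350 to 775 mm from the base axis. Payload 3.1 kg.
Tool frame: the origin (TCP) lies at the very end of the fingers, on their centre line; the grasp point (between the pads) lies 19 mm behind it; z points along the fingers, y is the direction in which the jaws open and shut (so a half turn about z gives the same grasp; the last joint's range is limited). The gripper opens to 85 mm and grips with 20 to 120 N. Pads are 22 mm wide; open, the fingers measure 114 mm over their backs; the gripper's body (76 mm by 85 mm) begins 54 mm behind the grasp point. The pads swing forward as they close: fully open they stand 13 mm farther back than shut.
Start: joints at [-66.446, 17.813, 0.802, 86.603, -0.252, 75.585, -1.558], TCP at [240.593, 494.603, 231.304] pointing down, gripper open.
Joint ranges: [-154.91, 154.91], [-16.99, 109.72], [-72.82, 74.43], [7.12, 147.25], [-82.49, 262.49], [11.32, 116.49], [-174.64, 174.64]. Speed limits (degrees/s): [159.86, 159.86, 180, 180, 180, 180, 180].

### API

Orientations are given as a 3x3 rotation matrix whose columns are the frame's x, y, z axes.
In Python, from plant import observe, read_camera, calibration, job_done gives the robot as it stands.
- The arm moves only by the shell command python3 -m handwheel 'ROWS' [FORCE]. ROWS is JSON, a list of rows, each an object with "claw": the opening in per cent of the stroke, from 0 (shut) to 100 (fully open); "dp": the shift along the world's x, y, z in mm, a list of three; "delta_rot": the turn, a rotation vector about the world's x, y, z in rad, a list of three. A call has 1 to 8 rows; each row shifts and turns the commanded pose from where the row before left it; what a row does not reach is not made up. A row lasts 1/12 s, in which the tool goes at most 41.7 mm and 7.16 degrees, less where a joint would pass 70% of its speed; a pose out of reach is approached as far as the arm can. A call with a gripper value outside its range is refused whole. The fingers move at their own pace and stop on an object; FORCE is the grip in N (left out, the last holds). Time passes only in rows, so rows that do not move let the fingers close. It gives the time, the measured TCP pose, the force and the opening at its end, in the units of the state.
- observe(): the state, without advancing time (a new reading comes with each control period).
- read_camera(name): name is "scene" or "side" or "wrist"; returns the picture (480x640x3 uint8, red, green, blue); there is no depth.
- calibration(name): a dict with "intrinsics" (3x3 intrinsics, pixels), "k1" (the pictures are not rectified: a ray, as slopes to the right and down, at radius r is drawn at 1 + k1 r^2 times it, then the intrinsics apply), "R" (3x3) and "t" (3): a world point X has camera coordinates R X + t. Camera axes: x right, y down, z forward; pixel columns grow to the right and rows downward; lengths in mm; the calibration is good to about 2 mm. A picture is of the moment at which its call begins: read the wrist's pose just before it. calibration takes no time and is no camera call; for the wrist camera it gives the pose at the moment of the call.
- job_done(): hands the job in, once; it reports no verdict.
The state is a dict: "clock": time; "qpos": joint angles; "qvel": joint speeds; "effort": joint torques, N m; "eef_pos": TCP position; "ee_rot": TCP orientation; "wrist_force": force on the tool from outside, world axes, zero at the start; "wrist_torque": the same for the moment, N m; "grip_width": finger opening in mm.
Only numpy, scipy, OpenCV 4.12 (cv2) and the standard library are available. Lean on these libraries where they do the work, as an engineer would, in place of code of your own. Each camera call takes 0.05 s, during which the arm holds its last target.

## Working session

There is one attempt and no reset: what is moved stays moved. The work goes in short steps, Python scripts to look and compute and a shell command to move; the robot and the scene stay as the last step left them, time stands still between calls to the robot, and variables do not carry over. Pictures are saved under pics/ and viewed, and the job is handed in when it is done.

```bash
ls; mkdir -p pics
python3 - <<'E'
from plant import *
import cv2
o=observe();print(o)
for n in("scene","side","wrist"):
    c=calibration(n);print(n,c)
    cv2.imwrite(f"pics/{n}0.png",cv2.cvtColor(read_camera(n),cv2.COLOR_RGB2BGR))
E
```

```text
pics
{'clock': 0.0, 'qpos': array([-66.44542216,  17.86201334,   0.80168533,  86.69277447,
        -0.25114298,  75.58440992,  -1.55922614]), 'qvel': array([-0.13801508, -0.06279953, -0.15972589,  0.04234604, -0.01338377,
        0.04910041, -0.00357676]), 'effort': array([ 4.58726554e-04, -3.79914987e+01,  1.46314767e-01, -2.30593175e+01,
        1.21949287e-02,  1.33458182e-02, -2.25132152e-05]), 'eef_pos': array([240.29162633, 493.91228055, 230.20023121]), 'ee_rot': array([[-8.99252966e-01,  4.37427947e-01, -9.45500404e-04],
       [ 4.37428954e-01,  8.99250271e-01, -2.20480677e-03],
       [-1.14202604e-04, -2.39626828e-03, -9.99997122e-01]]), 'wrist_force': array([ 1.22314482, -0.71750544, -0.03584815]), 'wrist_torque': array([-0.00776283,  0.04855004, -0.00513852]), 'grip_width': 85.75925728175592}
scene {'intrinsics': array([[605.26189975,   0.        , 322.22825319],
       [  0.        , 605.26189975, 238.08180545],
       [  0.        ,   0.        ,   1.        ]]), 'k1': -0.06180954135876542, 'R': array([[-0.82287273,  0.56809373, -0.01224658],
       [ 0.4845729 ,  0.690
[... 257 characters left out ...]
  [  0.        ,   0.        ,   1.        ]]), 'k1': -0.001701601052358509, 'R': array([[ 0.77488774, -0.63209208, -0.00293082],
       [-0.42635805, -0.51924211, -0.74067972],
       [ 0.46665598,  0.57519322, -0.67185189]]), 't': array([-375.71936088,  219.92888085,  723.29947626])}
wrist {'intrinsics': array([[371.68416326,   0.        , 321.14693396],
       [  0.        , 371.68416326, 239.75667717],
       [  0.        ,   0.        ,   1.        ]]), 'k1': 0.005233112086475215, 'R': array([[ 0.43752882,  0.89920275, -0.00171839],
       [ 0.84971802, -0.4128241 ,  0.32795664],
       [ 0.29419012, -0.14495062, -0.94469121]]), 't': array([-548.79240043,  -44.05237265,  380.47397798])}
```

View pics/scene0.png

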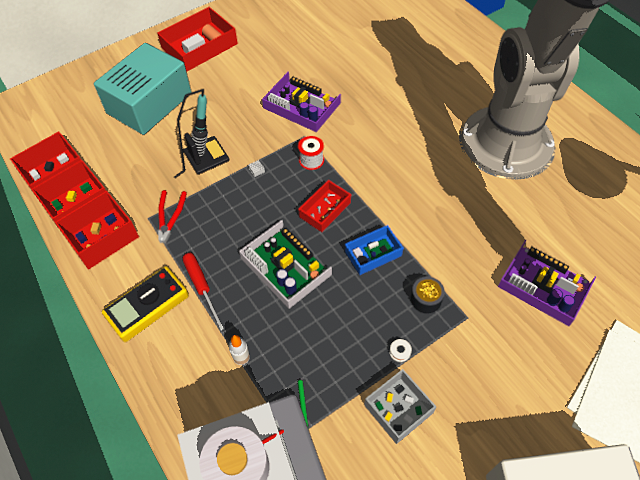

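View pics/side0.png

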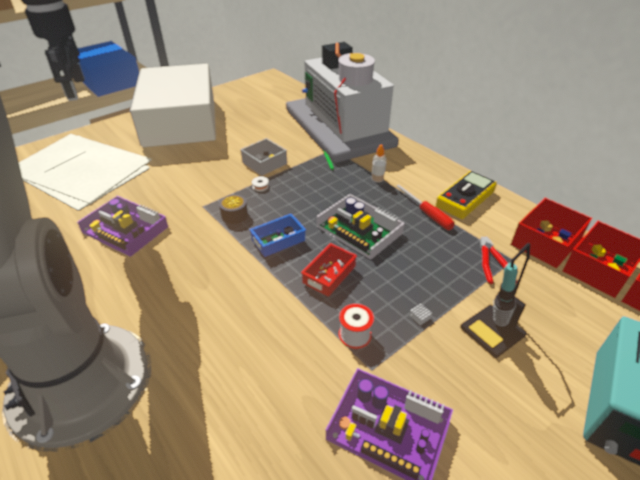

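View pics/wrist0.png

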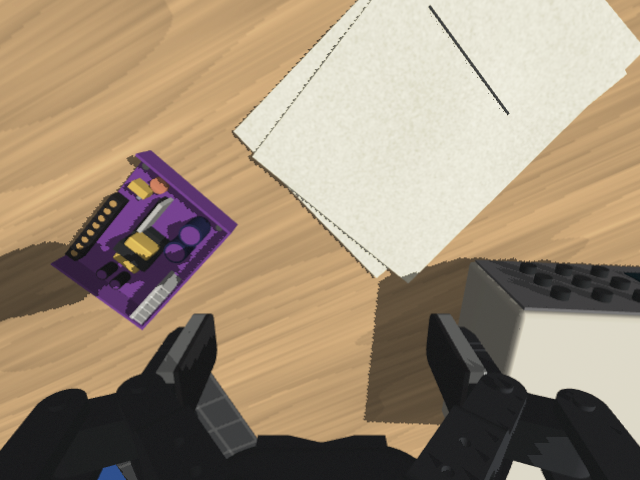

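```bash
cat > h.py <<'E'
from plant import *
import numpy as np, cv2
def K(c): return np.array(c["intrinsics"])
def und(c,uv):
    k=c["k1"]; uv=np.atleast_2d(np.float64(uv)).reshape(-1,1,2)
    return cv2.undistortPoints(uv,K(c),np.array([k,0,0,0,0.])).reshape(-1,2)
def p2w(c,uv,z):
    n=und(c,uv); d=np.c_[n,np.ones(len(n))]@c["R"]; C=-c["R"].T@c["t"]
    s=(np.broadcast_to(z,len(n))-C[2])/d[:,2]; return C+s[:,None]*d
def w2p(c,X):
    return cv2.projectPoints(np.float64(X).reshape(-1,1,3),cv2.Rodrigues(np.array(c["R"]))[0],np.float64(c["t"]),K(c),np.array([c["k1"],0,0,0,0.]))[0].reshape(-1,2)
def crop(src,u,v,w,h,s,out):
    im=cv2.imread(src) if isinstance(src,str) else cv2.cvtColor(src,cv2.COLOR_RGB2BGR)
    cr=cv2.resize(im[v:v+h,u:u+w],None,fx=s,fy=s,interpolation=cv2.INTER_CUBIC)
    st=20
    for x in range((u//st+1)*st,u+w,st): cv2.line(cr,(int((x-u+.5)*s),0),(int((x-u+.5)*s),6),(0,255,255),1); cv2.putText(cr,str(x),(int((x-u)*s)-10,18),0,.4,(0,255,255),1)
    for y in range((v//st+1)*st,v+h,st): cv2.line(cr,(0,int((y-v+.5)*s)),(6,int((y-v+.5)*s)),(0,255,255),1); cv2.putText(cr,str(y),(8,int((y-v)*s)+4),0,.4,(0,255,255),1)
    cv2.imwrite(out,cr)
E
python3 - <<'E'
from h import *
c=calibration("scene")
for n,uv,z in [("psu",(285,262),20),("stand",(206,153),12),("reel",(311,146),50),("red",(325,205),20),("blue",(373,250),20),("tin",(428,287),38),("flux",(238,345),40),("braid",(400,348),16),("grayblk",(257,168),10)]:
    print(n,p2w(c,uv,z)[0].round())
crop("pics/scene0.png",230,130,260,195,3,"pics/c1.png")
crop("pics/scene0.png",160,80,120,100,6,"pics/c2.png")
crop("pics/side0.png",200,170,260,180,3,"pics/c3.png")
E
```

```text
psu [592. -10.  20.]
stand [ 583. -354.   12.]
reel [ 397. -206.   50.]
red [450. -78.  20.]
blue [434.  67.  20.]
tin [406. 199.  38.]
flux [758.  96.  40.]
braid [518. 259.  16.]
grayblk [ 511. -252.   10.]
```

View pics/c1.png

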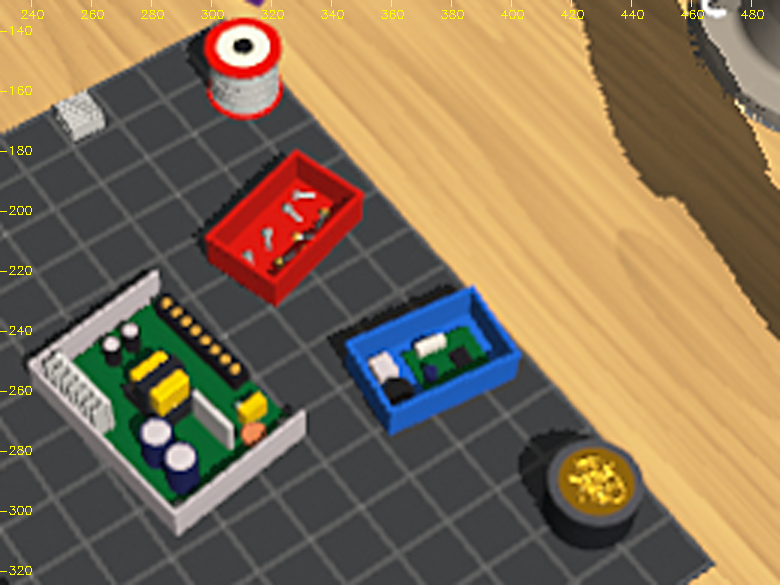

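View pics/c2.png

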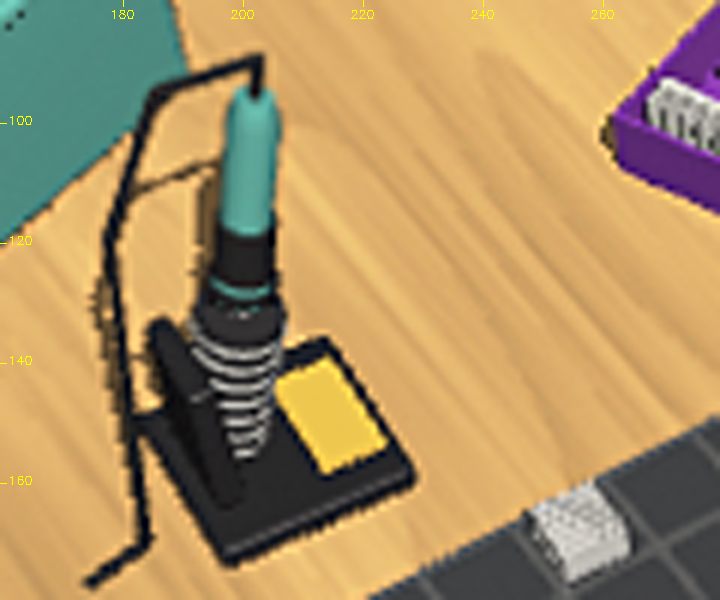

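View pics/c3.png

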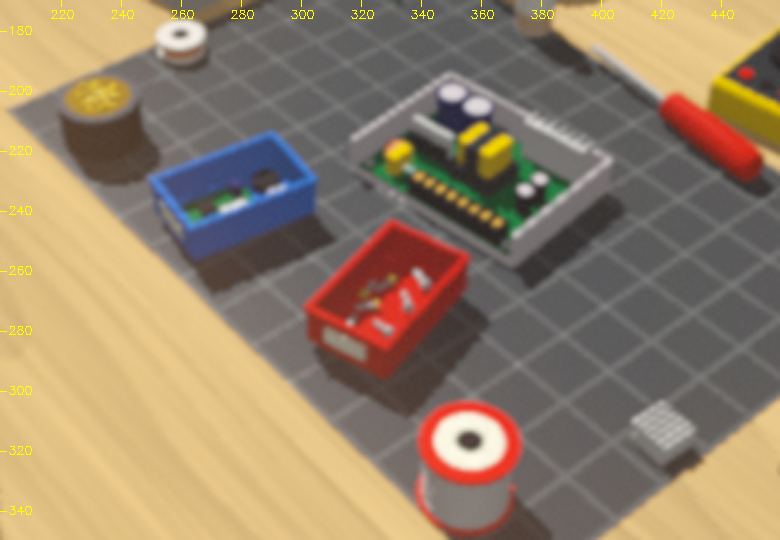

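```bash
cat > fit.py <<'E'
from h import *
from scipy.optimize import least_squares
cs,cd=calibration("scene"),calibration("side")
def S(l): return [(230+x/3-.33,130+y/3-.33) for x,y in l]
def D(l): return [(200+x/3-.33,170+y/3-.33) for x,y in l]
def rect(lx,ly,z,cam_pts,yaw0,verbose=True):
    q=np.array([[lx,ly],[lx,-ly],[-lx,-ly],[-lx,ly]])/2
    p0=np.mean([p2w(c,p,z)[:,:2].mean(0) for c,p in cam_pts],0)
    def f(p,c,pts):
        a=p[2];R=np.array([[np.cos(a),-np.sin(a)],[np.sin(a),np.cos(a)]])
        X=np.c_[q@R.T+p[:2],np.full(4,z)]
        w=p2w(c,pts,z)
        # assign nearest
        from scipy.optimize import linear_sum_assignment
        d=np.linalg.norm(X[:,None]-w[None],axis=2);i,j=linear_sum_assignment(d)
        return (X[i]-w[j])[:,:2].ravel()
    out=[]
    for sub in [[x] for x in cam_pts]+[cam_pts]:
        r=least_squares(lambda p:np.concatenate([f(p,c,t) for c,t in sub]),[*p0,yaw0])
        print("  ",r.x[:2].round(1),np.degrees(r.x[2]).round(1),"rms",np.sqrt(np.mean(r.fun**2)).round(2))
    return r.x
if __name__=="__main__":
    r=np.radians
    print("blue");rect(96,60,37,[(cs,S([(345,345),(473,288),(521,350),(389,412)])),(cd,D([(150,180),(272,132),(316,180),(193,228)]))],r(90))
    print("red");rect(96,60,37,[(cs,S([(297,151),(363,193),(276,286),(206,239)])),(cd,D([(395,221),(468,257),(385,348),(307,310)]))],r(45))
    print("psu");rect(110,150,30,[(cs,S([(30,358),(157,270),(304,410),(178,512)])),(cd,D([(450,73),(611,158),(513,243),(352,140)]))],0)
    print("stand");rect(80,80,12,[(cs,[(228.5,158.2),(214.5,136.2),(198,171.8),(183,149)])],0)
    for n,a,b,z in [("reel",(242.5,47.5),(469.5,443),50),("tin",(594,481),(97,98),38)]:
        print(n,p2w(cs,S([a]),z)[0].round(1),p2w(cd,D([b]),z)[0].round(1))
E
python3 fit.py
python3 -c "
from h import *
crop('pics/side0.png',430,220,140,150,5,'pics/c4.png')"
```

```text
blue
   [434.   67.6] 83.6 rms 19.24
   [433.   63.3] 83.3 rms 17.66
   [433.5  65.4] 83.5 rms 18.54
red
   [451.8 -74.5] 16.4 rms 0.72
   [450.9 -80.1] 15.9 rms 1.2
   [451.4 -77.3] 16.1 rms 2.25
psu
   [589.6 -12.5] 7.1 rms 1.29
   [590.  -15.1] 7.3 rms 1.96
   [589.8 -13.8] 7.2 rms 1.9
stand
   [ 583.4 -352.1] -4.3 rms 2.01
   [ 583.4 -352.1] -4.3 rms 2.01
reel [ 397.  -208.2   50. ] [ 395.4 -212.4   50. ]
tin [411.  203.7  38. ] [408.2 199.7  38. ]
```

View pics/c4.png

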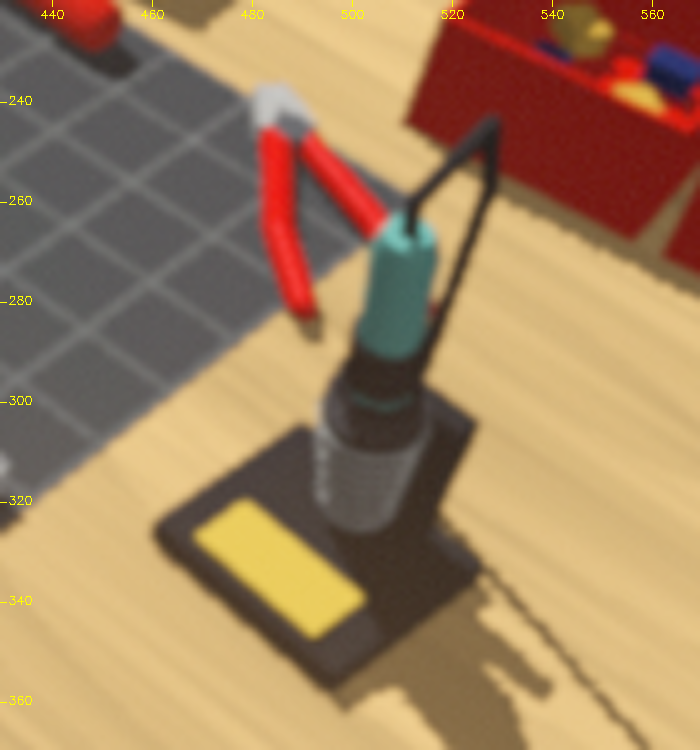

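Run:
```python
from fit import *
r=np.radians
print("blue");rect(96,60,37,[(cs,S([(345,345),(473,288),(521,350),(389,412)])),(cd,D([(150,180),(272,132),(316,180),(193,228)]))],r(-10+90+0)*0-r(40))
print("stand");rect(80,80,12,[(cs,[(228.5,158.2),(214.5,136.2),(198,171.8),(183,149)]),(cd,[(461,326),(490,305),(525.5,334),(497,356)])],0)
o=observe();c=calibration("wrist")
C=-c["R"].T@c["t"]; print((C-o["eef_pos"])@o["ee_rot"], (c["R"]@o["ee_rot"]).round(3))
```

```text
blue
   [434.   67.6] -6.8 rms 1.44
   [433.   63.3] -7.0 rms 0.96
   [433.5  65.4] -6.9 rms 2.01
stand
   [ 583.4 -352.1] -4.3 rms 2.01
   [ 580.1 -358.9] -3.7 rms 2.22
   [ 581.8 -355.5] -4.0 rms 3.42
[  83.11398651   -0.18903707 -142.5996733 ] [[-0.     1.    -0.   ]
 [-0.945 -0.    -0.328]
 [-0.328  0.     0.945]]
```

```bash
python3 -m handwheel '[{"claw":100,"dp":[20,-35,0],"delta_rot":[0,0,0.05]},{"claw":100,"dp":[20,-35,0],"delta_rot":[0,0,0.05]},{"claw":100,"dp":[20,-35,0],"delta_rot":[0,0,0.05]},{"claw":100,"dp":[20,-35,0],"delta_rot":[0,0,0.05]},{"claw":100,"dp":[20,-35,0],"delta_rot":[0,0,0.05]},{"claw":100,"dp":[20,-35,0],"delta_rot":[0,0,0.05]},{"claw":100,"dp":[20,-35,0],"delta_rot":[0,0,0.033]},{"claw":100,"dp":[20,-35,0],"delta_rot":[0,0,0]}]' 40
python3 -m handwheel '[{"claw":100,"dp":[16,-35,0],"delta_rot":[0,0,0]},{"claw":100,"dp":[16,-35,0],"delta_rot":[0,0,0]},{"claw":100,"dp":[16,-35,0],"delta_rot":[0,0,0]},{"claw":100,"dp":[16,-35,0],"delta_rot":[0,0,0]},{"claw":100,"dp":[16,-35,0],"delta_rot":[0,0,0]},{"claw":100,"dp":[16,-35,0],"delta_rot":[0,0,0]},{"claw":100,"dp":[0,-20,0],"delta_rot":[0,0,0]},{"claw":100,"dp":[0,0,0],"delta_rot":[0,0,0]}]'
python3 - <<'E'
from h import *
o=observe();print(o["eef_pos"],o["ee_rot"],o["clock"])
c=calibration("wrist"); im=read_camera("wrist")
np.save("w1.npy",dict(c=c,o=o),allow_pickle=True)
cv2.imwrite("pics/w1.png",cv2.cvtColor(im,cv2.COLOR_RGB2BGR))
E
```

```text
clock: 0.82
eef_pos: [400.9, 212.7, 231.2]
ee_rot: [[-0.993, 0.118, -0.0], [0.118, 0.993, 0.0], [0.0, 0.0, -1.0]]
wrist_force: [1.0, 0.6, -0.3]
grip_width: 85.7
clock: 1.48
eef_pos: [496.5, -23.0, 231.2]
ee_rot: [[-0.991, 0.131, -0.0], [0.131, 0.991, -0.005], [-0.0, -0.005, -1.0]]
wrist_force: [-0.4, 0.1, 0.1]
grip_width: 85.5
[496.54600388 -22.98747897 231.18549354] [[-9.91437699e-01  1.30580148e-01 -3.36257798e-04]
 [ 1.30580314e-01  9.91427168e-01 -4.57746569e-03]
 [-2.64351033e-04 -4.58218070e-03 -9.99989467e-01]] 1.4833
```

View pics/w1.png

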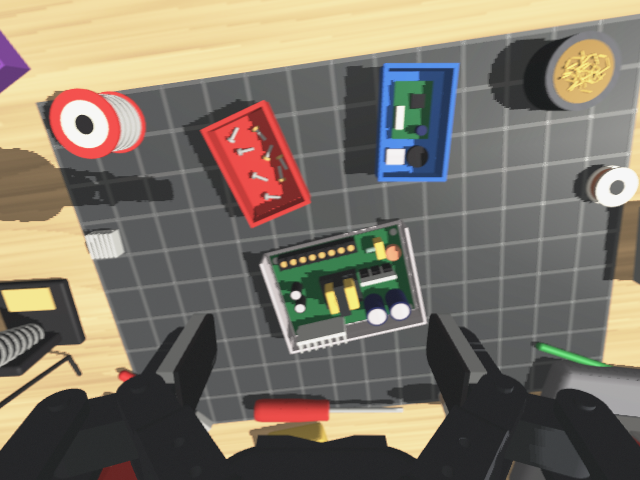

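Run:
```python
from h import *
crop('pics/w1.png',190,50,280,150,2.8,'pics/c5.png')
crop('pics/w1.png',250,205,190,150,4,'pics/c6.png')
crop('pics/w1.png',0,260,110,120,5,'pics/c7.png')
crop('pics/w1.png',30,70,140,100,5,'pics/c8.png')
crop('pics/w1.png',480,20,160,190,4*.78,'pics/c9.png')
```

```text
(no output)
```

View pics/c5.png

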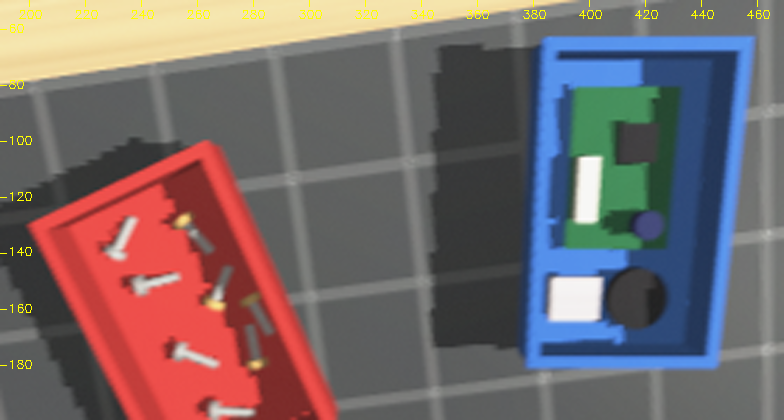

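View pics/c6.png

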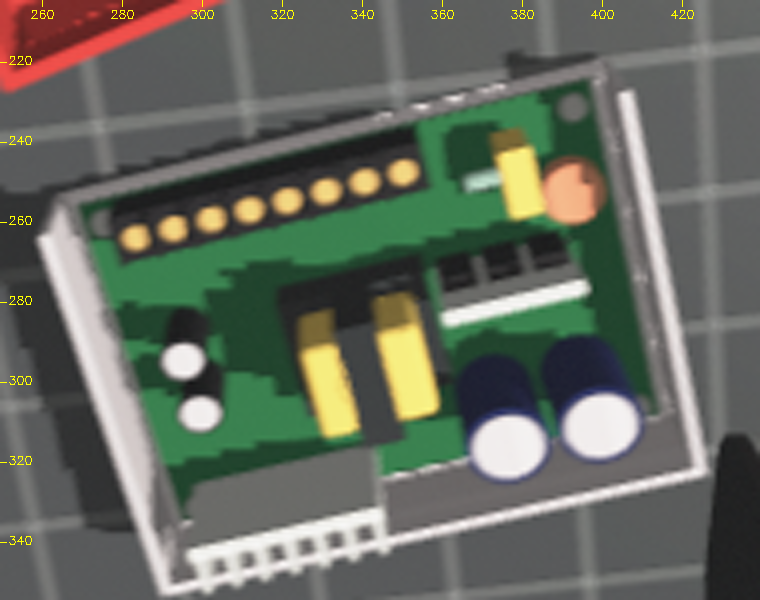

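View pics/c7.png

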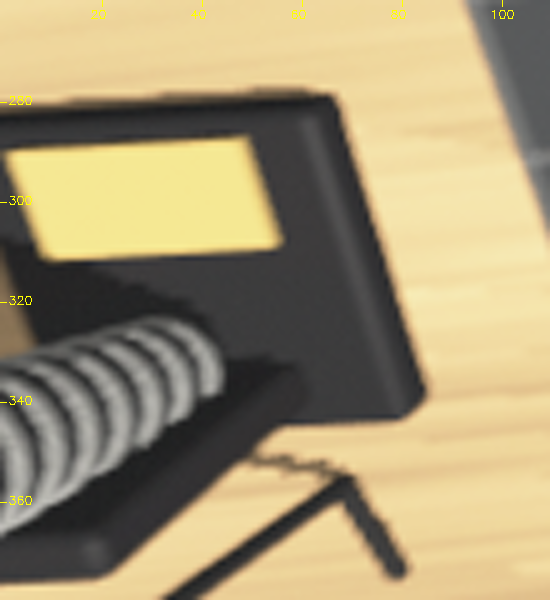

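View pics/c8.png

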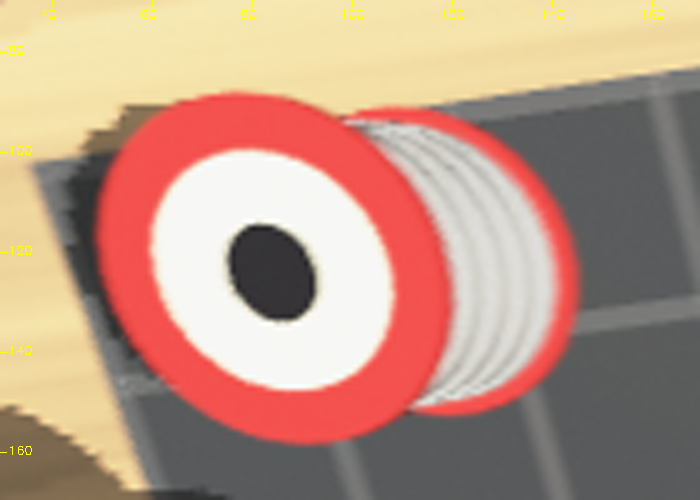

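View pics/c9.png

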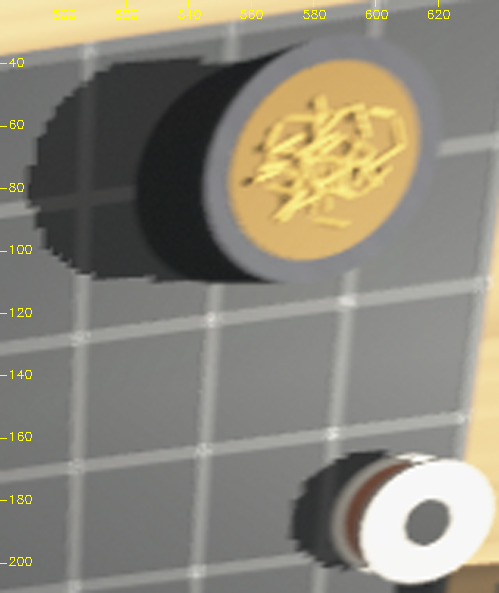

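Run:
```python
from fit import *
d=np.load("w1.npy",allow_pickle=True).item();c=d["c"]
f=lambda l,u,v,s:[(u+x/s-.5+.5/s,v+y/s-.5+.5/s) for x,y in l]
r=np.radians
B=f([(542,38),(755,37),(717,368),(526,367)],190,50,2.8)
print("blue");rect(96,60,37,[(c,B)],r(-7))
Rr=f([(28,222),(212,142)],190,50,2.8)+[(309.5,202),(252.3,226.5)]
print("red");rect(96,60,37,[(c,Rr)],r(16))
P=f([(40,238),(168,594),(628,92),(705,470)],250,205,4)
print("psu");rect(110,150,30,[(c,P)],r(7))
print(p2w(c,P,30).round(1))
print("stand corners",p2w(c,[(67,279.4),(85.4,338.4)],12).round(1))
for n,p,z in[("reel",(84.6,124.4),50),("tin",(583.3,71.3),38),("braid",(617.2,187.3),16)]: print(n,p2w(c,p,z).round(1))
```

```text
blue
   [436.3  66.4] -7.6 rms 0.84
   [436.3  66.4] -7.6 rms 0.84
red
   [453.6 -76.6] 15.8 rms 0.85
   [453.6 -76.6] 15.8 rms 0.85
psu
   [594.2 -12.3] 7.7 rms 0.59
   [594.2 -12.3] 7.7 rms 0.59
[[549.9 -93.8  30. ]
 [658.3 -78.4  30. ]
 [530.6  54.4  30. ]
 [638.   68.7  30. ]]
stand corners [[ 547.8 -305.9   12. ]
 [ 621.4 -311.2   12. ]]
reel [[ 399.1 -210.3   50. ]]
tin [[412.1 203.8  38. ]]
braid [[520.8 260.3  16. ]]
```

Candidates in wrist picture w1 and the scene view:
- **Trays:** the blue tray at (418,122) is the only blue one on the mat. The red tray with screws is at (255,163). The grey tray in the scene view (398,405) and the red bins at (75,200) and (197,38) are look-alikes.
- **PSU:** the aluminium one is at (343,287). The purple ones at scene (302,100) and (548,282) are not meant.
- **Reel:** the red-flanged one is at (85,124). The white spool at (617,187) is the braid.
- **Tin:** the black tin with brass wool is at (583,71).

The crops (c5, c6, c8, c9) confirm these choices. I'll go to the blue tray first.

```bash
python3 -m handwheel '[{"claw":100,"dp":[-20,30,-10],"delta_rot":[0,0,0]},{"claw":100,"dp":[-20,30,-10],"delta_rot":[0,0,0]},{"claw":100,"dp":[-20,29,-15],"delta_rot":[0,0,0]},{"claw":100,"dp":[0,0,-35],"delta_rot":[0,0,0]},{"claw":100,"dp":[0,0,-35],"delta_rot":[0,0,0]},{"claw":100,"dp":[0,0,-35],"delta_rot":[0,0,0]},{"claw":100,"dp":[0,0,0],"delta_rot":[0,0,0]}]'
python3 - <<'E'
from h import *
o=observe();print(o["eef_pos"].round(1),o["ee_rot"].round(4),o["clock"])
im=read_camera("wrist")
cv2.imwrite("pics/w2.png",cv2.cvtColor(im,cv2.COLOR_RGB2BGR))
E
```

```text
clock: 2.12
eef_pos: [429.7, 74.5, 85.6]
ee_rot: [[-0.993, 0.116, -0.014], [0.116, 0.993, -0.003], [0.014, -0.004, -1.0]]
wrist_force: [-1.3, -0.4, -0.9]
grip_width: 85.2
[429.7  74.5  85.6] [[-0.9931  0.116  -0.0143]
 [ 0.1161  0.9932 -0.0027]
 [ 0.0138 -0.0044 -0.9999]] 2.1167
```

View pics/w2.png

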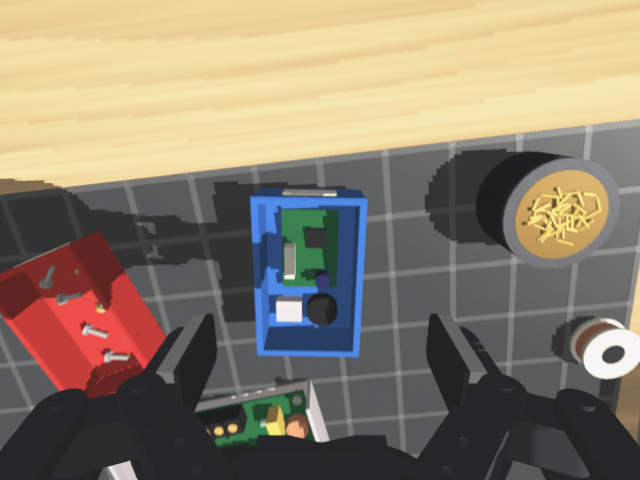

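```bash
python3 -m handwheel '[{"claw":100,"dp":[3,-4,0],"delta_rot":[0,0,0]},{"claw":100,"dp":[3,-4,0],"delta_rot":[0,0,0]},{"claw":100,"dp":[0,0,0],"delta_rot":[0,0,0]},{"claw":100,"dp":[0,0,0],"delta_rot":[0,0,0]}]'
python3 - <<'E'
from h import *
from fit import rect
o=observe();c=calibration("wrist");print(o["eef_pos"].round(1),o["ee_rot"].round(4),o["clock"])
im=read_camera("wrist")
crop(im,230,180,160,190,3,"pics/w3.png")
E
```

```text
clock: 2.5
eef_pos: [444.6, 65.3, 93.2]
ee_rot: [[-0.993, 0.121, 0.004], [0.121, 0.993, 0.001], [-0.004, 0.002, -1.0]]
wrist_force: [0.1, 0.4, -0.7]
grip_width: 85.3
[444.6  65.3  93.2] [[-0.9927  0.1208  0.0042]
 [ 0.1208  0.9927  0.001 ]
 [-0.0041  0.0015 -1.    ]] 2.5
```

View pics/w3.png

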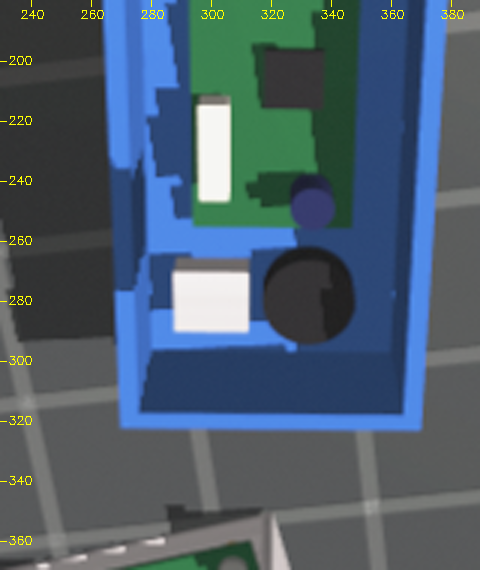

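Run:
```python
from h import *
c=calibration("wrist");o=observe();print(o["eef_pos"].round(1),o["clock"])
w=p2w(c,[(270.3,321.8),(370,322)],37);print(w.round(1)); m=w.mean(0);e=w[0]-w[1];e/=np.linalg.norm(e);print(m,e, np.degrees(np.arctan2(-e[1],-e[0])))
n=np.array([e[1],-e[0],0]);n*=np.sign(n[0]);print("centre",m-48*n)
```

```text
[444.   65.6  92.8] 2.55
[[478.9  29.5  37. ]
 [486.5  90.   37. ]]
[482.70308351  59.74081592  37.        ] [-0.12360848 -0.99233107  0.        ] 82.89959576214689
centre [435.07119235  65.67402286  37.        ]
```

```bash
python3 -m handwheel '[{"claw":100,"dp":[-9,0,-10],"delta_rot":[0,0,0]},{"claw":100,"dp":[0,0,-26],"delta_rot":[0,0,0]},{"claw":100,"dp":[0,0,-26],"delta_rot":[0,0,0]},{"claw":100,"dp":[0,0,-24],"delta_rot":[0,0,0]},{"claw":100,"dp":[0,0,0],"delta_rot":[0,0,0]},{"claw":100,"dp":[0,0,0],"delta_rot":[0,0,0]},{"claw":60,"dp":[0,0,0],"delta_rot":[0,0,0]},{"claw":60,"dp":[0,0,0],"delta_rot":[0,0,0]}]' 40
python3 -m handwheel '[{"claw":20,"dp":[0,0,0],"delta_rot":[0,0,0]},{"claw":20,"dp":[0,0,0],"delta_rot":[0,0,0]},{"claw":20,"dp":[0,0,0],"delta_rot":[0,0,0]},{"claw":20,"dp":[0,0,0],"delta_rot":[0,0,0]},{"claw":20,"dp":[0,0,0],"delta_rot":[0,0,0]}]' 40
python3 - <<'E'
from h import *
o=observe();print(o["eef_pos"].round(1),o["ee_rot"].round(4),o["clock"])
im=read_camera("wrist")
cv2.imwrite("pics/w4.png",cv2.cvtColor(im,cv2.COLOR_RGB2BGR))
E
```

```text
clock: 3.22
eef_pos: [435.4, 65.9, 7.0]
ee_rot: [[-0.993, 0.119, 0.004], [0.119, 0.993, 0.001], [-0.004, 0.001, -1.0]]
wrist_force: [-0.3, 0.8, 0.3]
grip_width: 63.8
clock: 3.63
eef_pos: [435.5, 65.9, 7.3]
ee_rot: [[-0.993, 0.119, 0.004], [0.119, 0.993, 0.001], [-0.004, 0.002, -1.0]]
wrist_force: [-1.0, 0.3, 6.2]
grip_width: 59.3
[435.5  65.9   7.3] [[-0.9928  0.1194  0.0041]
 [ 0.1194  0.9928  0.0012]
 [-0.0039  0.0017 -1.    ]] 3.6333
```

View pics/w4.png

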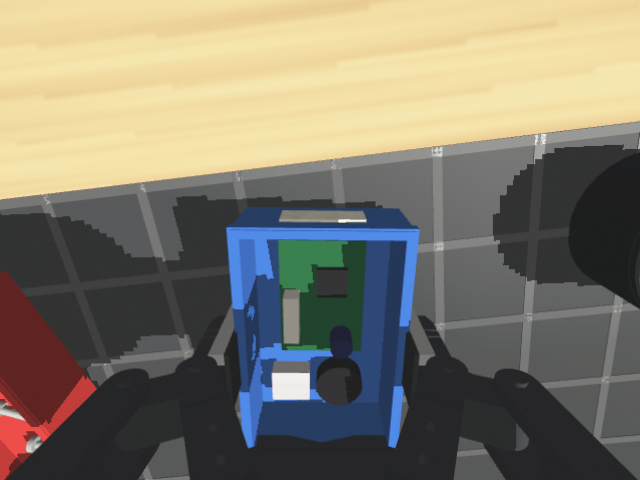

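```bash
python3 -m handwheel '[{"claw":20,"dp":[0,0,15],"delta_rot":[0,0,0]},{"claw":20,"dp":[0,0,35],"delta_rot":[0,0,0]},{"claw":20,"dp":[0,5,35],"delta_rot":[0,0,0]},{"claw":20,"dp":[25,15,15],"delta_rot":[0,0,0.06]},{"claw":20,"dp":[33,15,0],"delta_rot":[0,0,0.07]},{"claw":20,"dp":[33,15,0],"delta_rot":[0,0,0.07]},{"claw":20,"dp":[33,15,0],"delta_rot":[0,0,0.053]},{"claw":20,"dp":[14,0,0],"delta_rot":[0,0,0]}]'
python3 -m handwheel '[{"claw":20,"dp":[0,0,-20],"delta_rot":[0,0,0]},{"claw":20,"dp":[0,0,-20],"delta_rot":[0,0,0]},{"claw":20,"dp":[0,0,0],"delta_rot":[0,0,0]},{"claw":20,"dp":[0,0,0],"delta_rot":[0,0,0]},{"claw":20,"dp":[0,0,0],"delta_rot":[0,0,0]}]'
python3 - <<'E'
from h import *
o=observe();print(o["eef_pos"].round(1),o["ee_rot"].round(4),o["clock"])
for n in("wrist","scene"):
    im=read_camera(n)
    cv2.imwrite(f"pics/{n}5.png",cv2.cvtColor(im,cv2.COLOR_RGB2BGR))
E
```

```text
clock: 4.35
eef_pos: [575.7, 135.7, 106.3]
ee_rot: [[-0.99, -0.139, 0.006], [-0.139, 0.99, 0.004], [-0.006, 0.003, -1.0]]
wrist_force: [0.3, 1.6, -1.9]
grip_width: 59.5
clock: 4.77
eef_pos: [572.0, 130.7, 66.4]
ee_rot: [[-0.991, -0.133, 0.001], [-0.133, 0.991, 0.0], [-0.001, 0.0, -1.0]]
wrist_force: [0.9, -0.5, -1.4]
grip_width: 59.7
[572.  130.7  66.4] [[-9.911e-01 -1.329e-01  1.400e-03]
 [-1.329e-01  9.911e-01  4.000e-04]
 [-1.400e-03  2.000e-04 -1.000e+00]] 4.7667
```

View pics/wrist5.png

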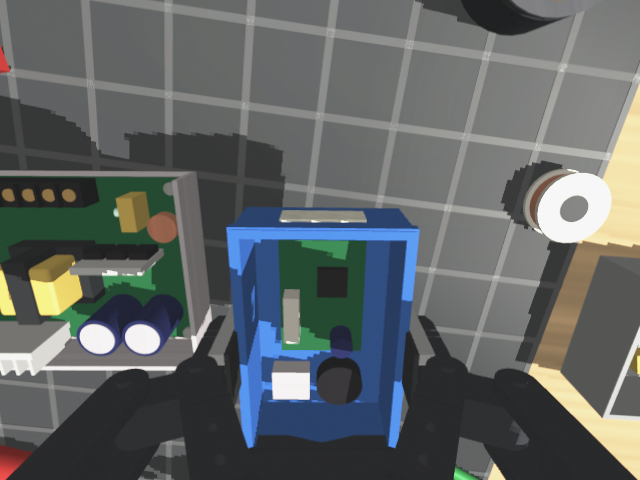

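View pics/scene5.png

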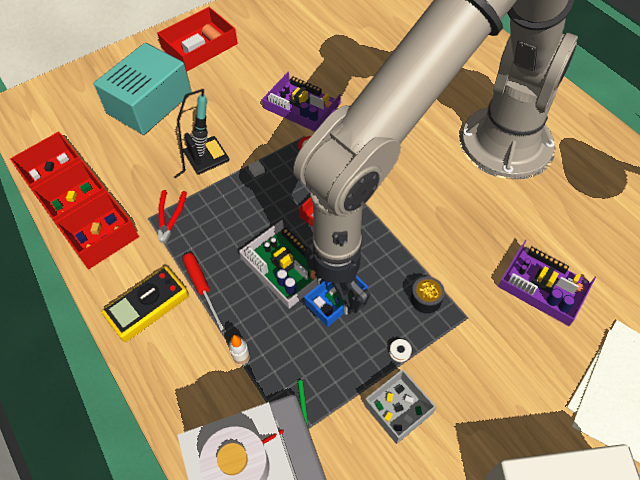

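Run:
```python
from h import *
crop('pics/wrist5.png',120,160,110,220,3.5*.75,'pics/c10.png')
crop('pics/wrist5.png',150,160,80,100,7,'pics/c10.png')
c=calibration("wrist");np.save("w5.npy",c,allow_pickle=True)
```

```text
(no output)
```

View pics/c10.png

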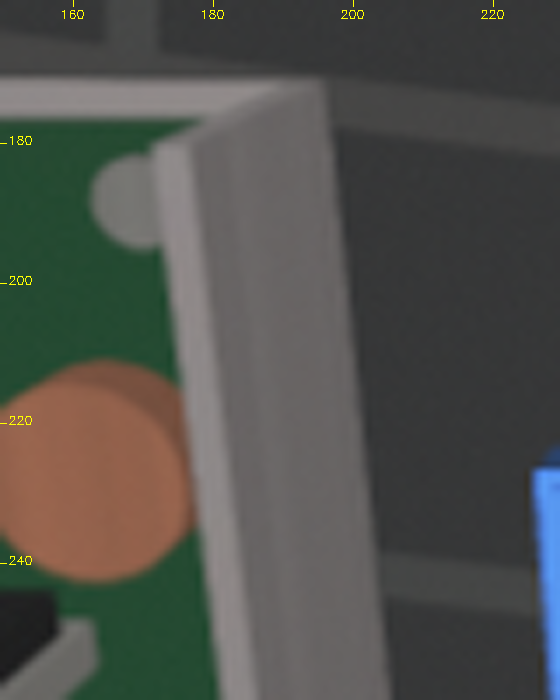

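Run:
```python
from h import *
c=np.load("w5.npy",allow_pickle=True).item()
print(p2w(c,[(196.5,171.5),(205.3,258)],0).round(1),p2w(c,[(176.8,181),(186.5,258.2)],30).round(1))
for A in (p2w(c,[(196.5,171.5),(205.3,258)],0),p2w(c,[(176.8,181),(186.5,258.2)],30)):
    d=A[1]-A[0];a=np.arctan2(d[1],d[0]);print(np.degrees(a))
    a=np.radians(7.6);n=np.array([-np.sin(a),np.cos(a)]);t=np.array([np.cos(a),np.sin(a)])
    P=np.array([572,130.7]);print("gap",(P-A[:,:2].mean(0))@n-30,"along from front corner",(P-A[0,:2])@t)
print(p2w(c,[(574,208.5)],16))
```

```text
[[531.5  54.    0. ]
 [583.4  60.4   0. ]] [[531.4  53.9  30. ]
 [571.4  59.1  30. ]]
7.112702682196777
gap 40.937557135894366 along from front corner 50.253424704996576
7.421898963212476
gap 40.81124239592651 along from front corner 50.37831561652302
[[521.40908388 259.44497246  16.        ]]
```

```bash
python3 -m handwheel '[{"claw":20,"dp":[4,0.5,-15],"delta_rot":[0,0,0]},{"claw":20,"dp":[0,0,-20],"delta_rot":[0,0,0]},{"claw":20,"dp":[0,0,-14],"delta_rot":[0,0,0]},{"claw":20,"dp":[0,0,-7],"delta_rot":[0,0,0]},{"claw":20,"dp":[0,0,-3],"delta_rot":[0,0,0]},{"claw":20,"dp":[0,0,0],"delta_rot":[0,0,0]},{"claw":20,"dp":[0,0,0],"delta_rot":[0,0,0]}]'
```

```text
clock: 5.45
eef_pos: [576.8, 131.4, 7.8]
ee_rot: [[-0.991, -0.133, 0.003], [-0.133, 0.991, 0.001], [-0.003, 0.0, -1.0]]
wrist_force: [0.1, -0.4, -1.6]
grip_width: 59.3
```

```bash
python3 -m handwheel '[{"claw":20,"dp":[0,0,-0.7],"delta_rot":[0,0,0]},{"claw":20,"dp":[0,0,0],"delta_rot":[0,0,0]},{"claw":80,"dp":[0,0,0],"delta_rot":[0,0,0]},{"claw":95,"dp":[0,0,0],"delta_rot":[0,0,0]},{"claw":95,"dp":[0,0,0],"delta_rot":[0,0,0]},{"claw":95,"dp":[0,0,15],"delta_rot":[0,0,0]},{"claw":100,"dp":[0,0,35],"delta_rot":[0,0,0]},{"claw":100,"dp":[0,0,35],"delta_rot":[0,0,0]}]'
python3 -m handwheel '[{"claw":100,"dp":[0,0,30],"delta_rot":[0,0,0]},{"claw":100,"dp":[-10,0,25],"delta_rot":[0,0,0]},{"claw":100,"dp":[-10,0,25],"delta_rot":[0,0,0]},{"claw":100,"dp":[-10,-3,0],"delta_rot":[0,0,0]},{"claw":100,"dp":[0,0,0],"delta_rot":[0,0,0]},{"claw":100,"dp":[0,0,0],"delta_rot":[0,0,0]},{"claw":100,"dp":[0,0,0],"delta_rot":[0,0,0]}]'
python3 - <<'E'
from h import *
o=observe();print(o["eef_pos"].round(1),o["ee_rot"].round(4),o["clock"]);c=calibration("wrist");np.save("w6.npy",c,allow_pickle=True)
for n in("wrist",):
    im=read_camera(n)
    cv2.imwrite(f"pics/{n}6.png",cv2.cvtColor(im,cv2.COLOR_RGB2BGR))
E
```

```text
clock: 6.12
eef_pos: [573.7, 130.7, 89.5]
ee_rot: [[-0.991, -0.133, -0.005], [-0.133, 0.991, -0.002], [0.005, -0.001, -1.0]]
wrist_force: [-0.0, -0.1, 0.7]
grip_width: 85.7
clock: 6.7
eef_pos: [545.2, 128.0, 169.5]
ee_rot: [[-0.991, -0.133, -0.002], [-0.133, 0.991, -0.001], [0.002, -0.0, -1.0]]
wrist_force: [-0.1, 0.4, -0.4]
grip_width: 85.7
[545.2 128.  169.5] [[-9.911e-01 -1.328e-01 -1.700e-03]
 [-1.328e-01  9.911e-01 -5.000e-04]
 [ 1.700e-03 -3.000e-04 -1.000e+00]] 6.7
```

View pics/wrist6.png

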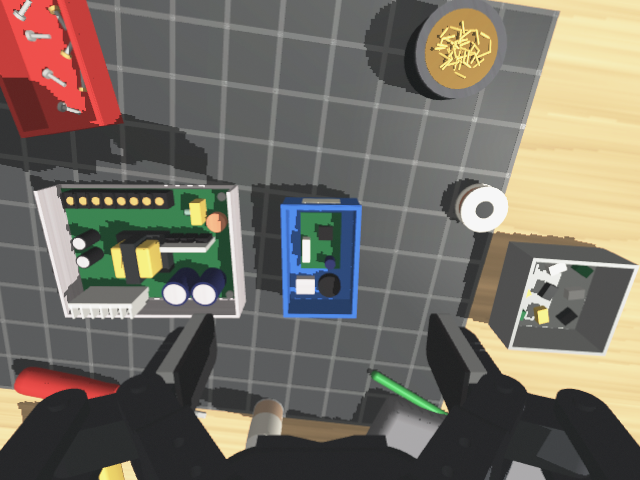

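Run:
```python
from h import *
crop('pics/wrist6.png',30,170,220,160,3.5,'pics/c11.png')
crop('pics/wrist6.png',265,185,110,145,4,'pics/c12.png')
```

```text
(no output)
```

View pics/c11.png

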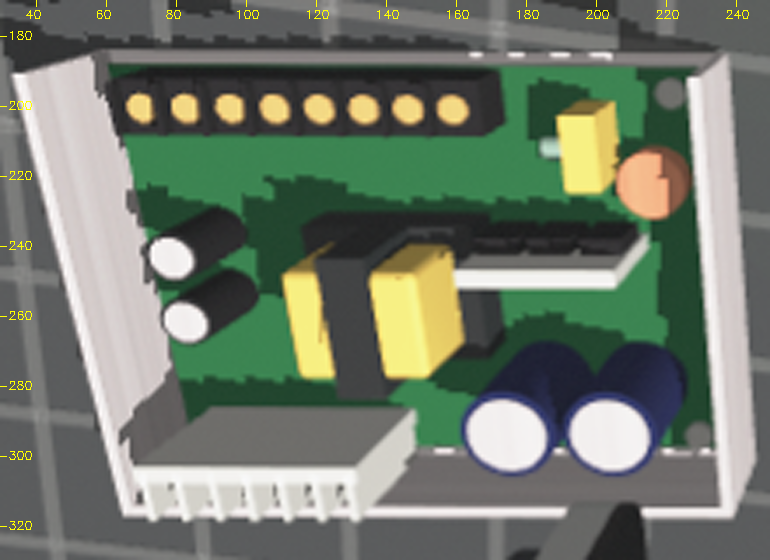

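View pics/c12.png

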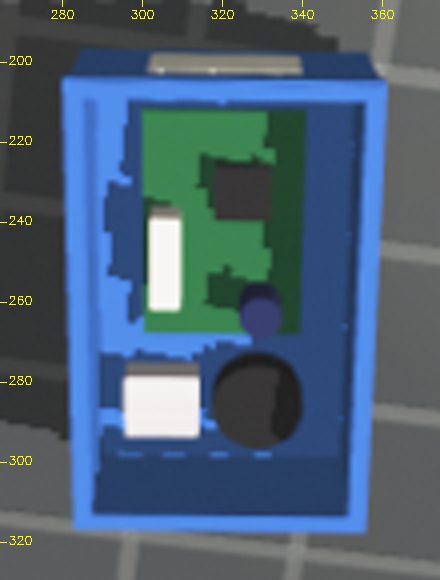

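Run:
```python
from fit import *
c=np.load("w6.npy",allow_pickle=True).item()
f=lambda l,u,v,s:[(u+x/s-.5+.5/s,v+y/s-.5+.5/s) for x,y in l]
print("psu");p=rect(110,150,30,[(c,f([(12,76),(125,516),(698,78),(735,516)],30,170,3.5))],.13)
print("blue");b=rect(96,60,37,[(c,f([(62,78),(387,82),(367,532),(74,530)],265,185,4))],.13)
a=p[2];d=b[:2]-p[:2];print("rel",d@[np.cos(a),np.sin(a)],d@[-np.sin(a),np.cos(a)]-105,np.degrees(b[2]-a))
```

```text
psu
   [594.5 -13.4] 7.6 rms 0.15
   [594.5 -13.4] 7.6 rms 0.15
blue
   [577.6 130.6] 7.1 rms 0.81
   [577.6 130.6] 7.1 rms 0.81
rel 2.246434821477052 40.03415713601419 -0.5111393724225094
```

```bash
python3 -m handwheel '[{"claw":100,"dp":[-15,-34,0],"delta_rot":[0,0,0.03]},{"claw":100,"dp":[-15,-34,0],"delta_rot":[0,0,0.03]},{"claw":100,"dp":[-15,-34,0],"delta_rot":[0,0,0.03]},{"claw":100,"dp":[-15,-34,0],"delta_rot":[0,0,0.03]},{"claw":100,"dp":[-16,-34,-5],"delta_rot":[0,0,0.025]},{"claw":100,"dp":[-16,-35,-10],"delta_rot":[0,0,0]},{"claw":100,"dp":[0,0,-30],"delta_rot":[0,0,0]},{"claw":100,"dp":[0,0,-30],"delta_rot":[0,0,0]}]'
python3 -m handwheel '[{"claw":100,"dp":[0,0,0],"delta_rot":[0,0,0]},{"claw":100,"dp":[0,0,0],"delta_rot":[0,0,0]},{"claw":100,"dp":[0,0,0],"delta_rot":[0,0,0]}]'
python3 - <<'E'
from h import *
o=observe();print(o["eef_pos"].round(1),o["ee_rot"].round(4),o["clock"]);c=calibration("wrist");np.save("w7.npy",c,allow_pickle=True)
im=read_camera("wrist"); cv2.imwrite("pics/w7.png",cv2.cvtColor(im,cv2.COLOR_RGB2BGR))
crop(im,220,140,200,230,2.6,"pics/c13.png")
E
```

```text
clock: 7.42
eef_pos: [454.0, -80.5, 95.5]
ee_rot: [[-0.963, -0.268, 0.003], [-0.268, 0.963, -0.001], [-0.003, -0.002, -1.0]]
wrist_force: [1.1, -0.2, -0.7]
grip_width: 85.2
clock: 7.67
eef_pos: [454.6, -76.7, 96.2]
ee_rot: [[-0.961, -0.276, 0.001], [-0.276, 0.961, -0.0], [-0.001, -0.001, -1.0]]
wrist_force: [0.2, 0.1, 1.6]
grip_width: 85.5
[454.6 -76.7  96.2] [[-9.613e-01 -2.756e-01  8.000e-04]
 [-2.756e-01  9.613e-01 -4.000e-04]
 [-6.000e-04 -6.000e-04 -1.000e+00]] 7.6667
```

View pics/c13.png

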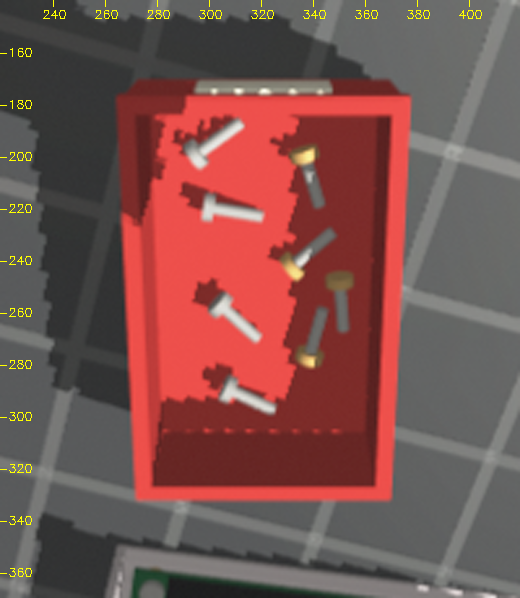

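Run:
```python
from fit import *
c=np.load("w7.npy",allow_pickle=True).item()
f=lambda l,u,v,s:[(u+x/s-.5+.5/s,v+y/s-.5+.5/s) for x,y in l]
b=rect(96,60,37,[(c,f([(117,97),(411,98),(391,500),(137,500)],220,140,2.6))],.28)
```

```text
[454.2 -77.9] 16.0 rms 0.7
   [454.2 -77.9] 16.0 rms 0.7
```

```bash
python3 -m handwheel '[{"claw":100,"dp":[-0.5,-1,-20],"delta_rot":[0,0,0]},{"claw":100,"dp":[0,0,-24],"delta_rot":[0,0,0]},{"claw":100,"dp":[0,0,-24],"delta_rot":[0,0,0]},{"claw":100,"dp":[0,0,-16],"delta_rot":[0,0,0]},{"claw":100,"dp":[0,0,0],"delta_rot":[0,0,0]},{"claw":100,"dp":[0,0,0],"delta_rot":[0,0,0]},{"claw":60,"dp":[0,0,0],"delta_rot":[0,0,0]},{"claw":60,"dp":[0,0,0],"delta_rot":[0,0,0]}]' 40
python3 -m handwheel '[{"claw":20,"dp":[0,0,0],"delta_rot":[0,0,0]},{"claw":20,"dp":[0,0,0],"delta_rot":[0,0,0]},{"claw":20,"dp":[0,0,0],"delta_rot":[0,0,0]},{"claw":20,"dp":[0,0,0],"delta_rot":[0,0,0]},{"claw":20,"dp":[0,0,0],"delta_rot":[0,0,0]}]' 40
```

```text
clock: 8.38
eef_pos: [455.1, -78.0, 13.4]
ee_rot: [[-0.961, -0.275, 0.004], [-0.275, 0.961, -0.0], [-0.004, -0.001, -1.0]]
wrist_force: [-0.4, 0.9, 0.0]
grip_width: 63.8
clock: 8.8
eef_pos: [455.1, -78.0, 13.6]
ee_rot: [[-0.961, -0.275, 0.004], [-0.275, 0.961, 0.0], [-0.004, -0.001, -1.0]]
wrist_force: [-1.1, -0.5, 6.1]
grip_width: 59.0
```

```bash
python3 -m handwheel '[{"claw":20,"dp":[0,0,15],"delta_rot":[0,0,0]},{"claw":20,"dp":[0,0,35],"delta_rot":[0,0,0]},{"claw":20,"dp":[0,5,35],"delta_rot":[0,0,0]},{"claw":20,"dp":[15,25,25],"delta_rot":[0,0,-0.03]},{"claw":20,"dp":[18,30,10],"delta_rot":[0,0,-0.03]},{"claw":20,"dp":[20,34,0],"delta_rot":[0,0,-0.03]},{"claw":20,"dp":[20,34,0],"delta_rot":[0,0,-0.03]},{"claw":20,"dp":[20,34,0],"delta_rot":[0,0,-0.03]}]'
python3 -m handwheel '[{"claw":20,"dp":[20,32,0],"delta_rot":[0,0,0]},{"claw":20,"dp":[9,15,0],"delta_rot":[0,0,0]},{"claw":20,"dp":[0,0,0],"delta_rot":[0,0,0]},{"claw":20,"dp":[0,0,0],"delta_rot":[0,0,0]},{"claw":20,"dp":[0,0,0],"delta_rot":[0,0,0]}]'
python3 - <<'E'
from h import *
o=observe();print(o["eef_pos"].round(1),o["ee_rot"].round(4),o["clock"]);c=calibration("wrist");np.save("w8.npy",c,allow_pickle=True)
im=read_camera("wrist"); cv2.imwrite("pics/w8.png",cv2.cvtColor(im,cv2.COLOR_RGB2BGR))
crop(im,210,180,220,200,3,"pics/c14.png")
crop("pics/w4.png",210,180,220,200,3,"pics/c15.png")
E
```

```text
clock: 9.47
eef_pos: [547.1, 85.8, 133.0]
ee_rot: [[-0.992, -0.126, 0.002], [-0.126, 0.992, 0.001], [-0.002, 0.001, -1.0]]
wrist_force: [0.1, 0.3, -1.0]
grip_width: 58.9
clock: 9.88
eef_pos: [574.6, 129.3, 131.7]
ee_rot: [[-0.992, -0.126, -0.001], [-0.126, 0.992, -0.002], [0.001, -0.002, -1.0]]
wrist_force: [0.6, -1.2, -1.4]
grip_width: 59.0
[574.6 129.3 131.7] [[-9.920e-01 -1.265e-01 -6.000e-04]
 [-1.265e-01  9.920e-01 -1.600e-03]
 [ 8.000e-04 -1.500e-03 -1.000e+00]] 9.8833
```

View pics/c14.png

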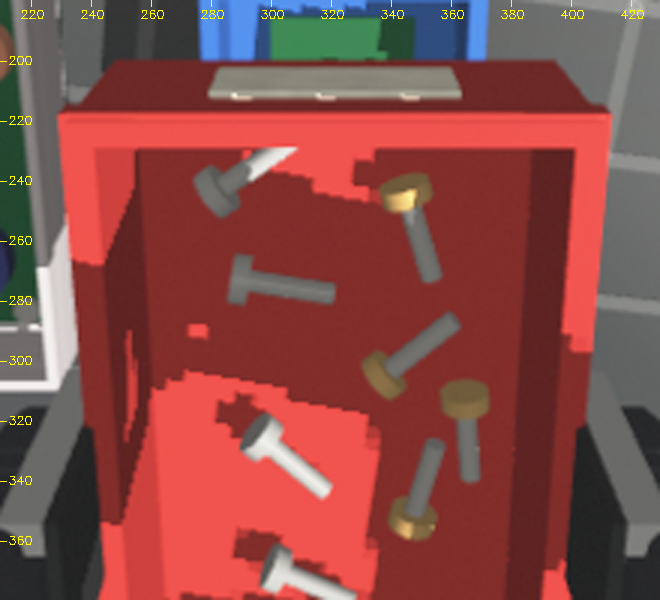

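View pics/c15.png

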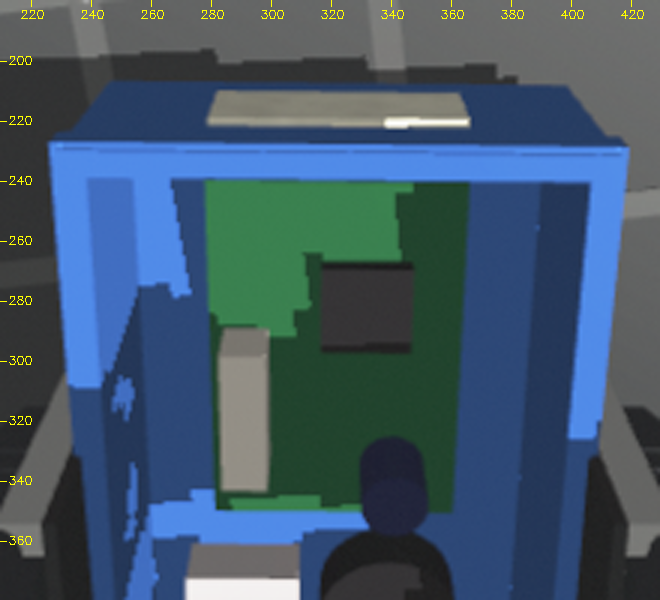

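Run:
```python
from h import *
c8=np.load("w8.npy",allow_pickle=True).item(); o=observe(); T=o["eef_pos"];R=o["ee_rot"]
# express in tool frame using present cam
for n,l in(("red",[(59,114),(611,115)]),("blue",[(50,142),(629,150)])):
    uv=[(210+x/3-.33,180+y/3-.33) for x,y in l]
    for h in (37-7.3,37-13.6):
        w=(p2w(c8,uv,T[2]+h)-T)@R; print(n,h,w.round(1),np.linalg.norm(w[0]-w[1]).round(1))
```

```text
red 29.7 [[ 51.5 -29.3 -29.6]
 [ 51.5  28.7 -29.7]] 57.9
red 23.4 [[ 49.7 -30.9 -23.3]
 [ 49.7  30.3 -23.4]] 61.2
blue 29.7 [[ 48.4 -30.5 -29.6]
 [ 47.6  30.9 -29.7]] 61.4
blue 23.4 [[ 46.5 -32.2 -23.3]
 [ 45.6  32.6 -23.4]] 64.8
```

```bash
python3 -m handwheel '[{"claw":20,"dp":[3.4,2.1,-15],"delta_rot":[0,0,0]},{"claw":20,"dp":[0,0,-25],"delta_rot":[0,0,0]},{"claw":20,"dp":[0,0,-22],"delta_rot":[0,0,0]},{"claw":20,"dp":[0,0,-14],"delta_rot":[0,0,0]},{"claw":20,"dp":[0,0,0],"delta_rot":[0,0,0]},{"claw":20,"dp":[0,0,0],"delta_rot":[0,0,0]},{"claw":20,"dp":[0,0,0],"delta_rot":[0,0,0]}]'
python3 - <<'E'
from h import *
o=observe();print(o["eef_pos"].round(1))
im=read_camera("side"); crop(im,260,170,120,100,6,"pics/c16.png")
im=read_camera("scene"); crop(im,270,250,120,100,6,"pics/c17.png")
E
```

```text
clock: 10.52
eef_pos: [579.4, 132.2, 57.1]
ee_rot: [[-0.992, -0.126, 0.002], [-0.126, 0.992, 0.0], [-0.002, -0.0, -1.0]]
wrist_force: [0.4, -0.6, -0.7]
grip_width: 59.0
[579.4 132.2  57.1]
```

View pics/c16.png

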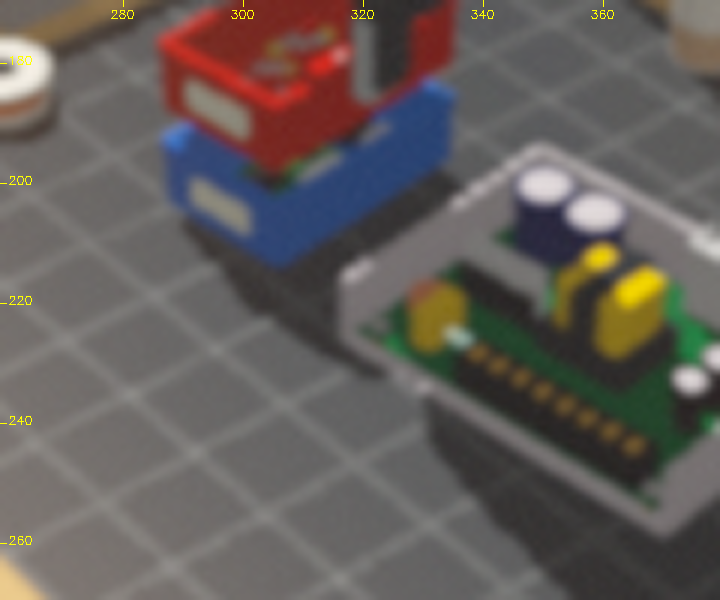

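View pics/c17.png

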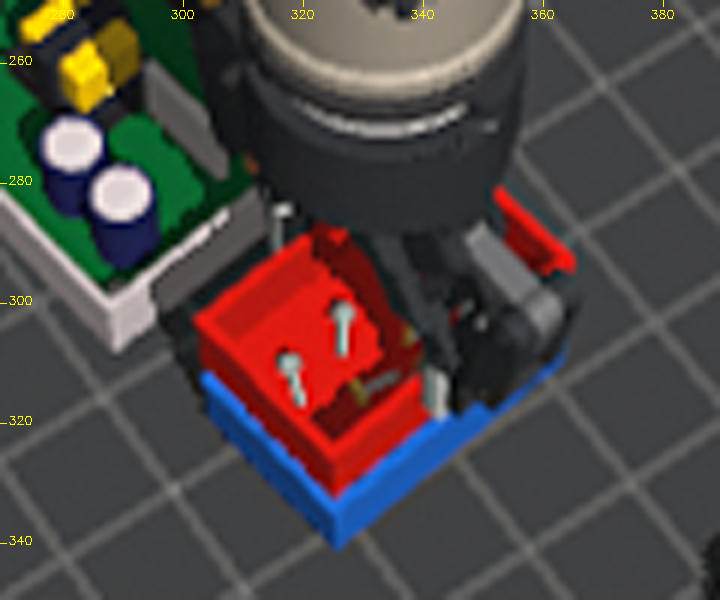

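Run:
```python
from h import *
c=calibration("scene");d=calibration("side")
f=lambda p,u,v:(u+p[0]/6-.42,v+p[1]/6-.42)
r=p2w(c,[f((333,455),270,250),f((197,322),270,250)],80.5);b=p2w(c,[f((337,503),270,250),f((205,376),270,250)],37);print(r.round(1),b.round(1),(r-b).mean(0))
# side: red rim corners front-left(-x,+y) (163,42), (-x,-y) (275,108)
r=p2w(d,[f((162,42),260,170),f((276,107),260,170)],80.5);b=p2w(d,[f((163,138),260,170),f((280,210),260,170)],37);print(r.round(1),b.round(1),(r-b).mean(0))
```

```text
[[619.9 168.6  80.5]
 [628.4 110.6  80.5]] [[616.9 165.9  37. ]
 [626.1 108.3  37. ]] [ 2.64931317  2.51913052 43.5       ]
[[524.1 152.1  80.5]
 [531.2  93.8  80.5]] [[523.2 153.6  37. ]
 [529.8  91.   37. ]] [ 1.17927702  0.62768898 43.5       ]
```

```bash
python3 -m handwheel '[{"claw":20,"dp":[-1.6,-1,-2],"delta_rot":[0,0,0]},{"claw":20,"dp":[0,0,0],"delta_rot":[0,0,0]},{"claw":20,"dp":[0,0,-3],"delta_rot":[0,0,0]},{"claw":20,"dp":[0,0,-3],"delta_rot":[0,0,0]},{"claw":20,"dp":[0,0,-3],"delta_rot":[0,0,0]},{"claw":20,"dp":[0,0,0],"delta_rot":[0,0,0]},{"claw":20,"dp":[0,0,0],"delta_rot":[0,0,0]}]'
```

```text
clock: 11.2
eef_pos: [576.7, 132.2, 44.2]
ee_rot: [[-0.992, -0.128, -0.001], [-0.128, 0.992, -0.0], [0.001, -0.0, -1.0]]
wrist_force: [0.2, 0.9, -1.1]
grip_width: 59.3
```

```bash
python3 -m handwheel '[{"claw":20,"dp":[0,0,-1],"delta_rot":[0,0,0]},{"claw":20,"dp":[0,0,0],"delta_rot":[0,0,0]}]'
python3 -m handwheel '[{"claw":75,"dp":[0,0,0],"delta_rot":[0,0,0]},{"claw":95,"dp":[0,0,0],"delta_rot":[0,0,0]},{"claw":95,"dp":[0,0,0],"delta_rot":[0,0,0]},{"claw":95,"dp":[0,0,15],"delta_rot":[0,0,0]},{"claw":100,"dp":[0,0,30],"delta_rot":[0,0,0]},{"claw":100,"dp":[-5,0,35],"delta_rot":[0,0,0]},{"claw":100,"dp":[-15,0,35],"delta_rot":[0,0,0]},{"claw":100,"dp":[-10,0,0],"delta_rot":[0,0,0]}]'
python3 -m handwheel '[{"claw":100,"dp":[0,0,0],"delta_rot":[0,0,0]},{"claw":100,"dp":[0,0,0],"delta_rot":[0,0,0]},{"claw":100,"dp":[0,0,0],"delta_rot":[0,0,0]}]'
python3 - <<'E'
from h import *
o=observe();print(o["eef_pos"].round(1),o["clock"]);c=calibration("wrist");np.save("w9.npy",c,allow_pickle=True)
im=read_camera("wrist"); cv2.imwrite("pics/w9.png",cv2.cvtColor(im,cv2.COLOR_RGB2BGR))
crop(im,230,160,180,190,3,"pics/c18.png")
im=read_camera("side"); crop(im,260,170,120,100,6,"pics/c19.png")
E
```

```text
clock: 11.37
eef_pos: [576.9, 132.2, 43.8]
ee_rot: [[-0.992, -0.128, 0.0], [-0.128, 0.992, 0.0], [-0.0, 0.0, -1.0]]
wrist_force: [0.2, 0.3, -0.5]
grip_width: 59.3
clock: 12.03
eef_pos: [551.6, 133.0, 166.5]
ee_rot: [[-0.992, -0.128, 0.014], [-0.127, 0.992, 0.004], [-0.015, 0.002, -1.0]]
wrist_force: [1.2, 0.3, 1.0]
grip_width: 85.3
clock: 12.28
eef_pos: [546.3, 132.0, 157.3]
ee_rot: [[-0.992, -0.128, -0.002], [-0.128, 0.992, -0.001], [0.002, -0.0, -1.0]]
wrist_force: [0.4, 0.1, -0.6]
grip_width: 85.7
[546.3 132.  157.3] 12.2833
```

View pics/c18.png

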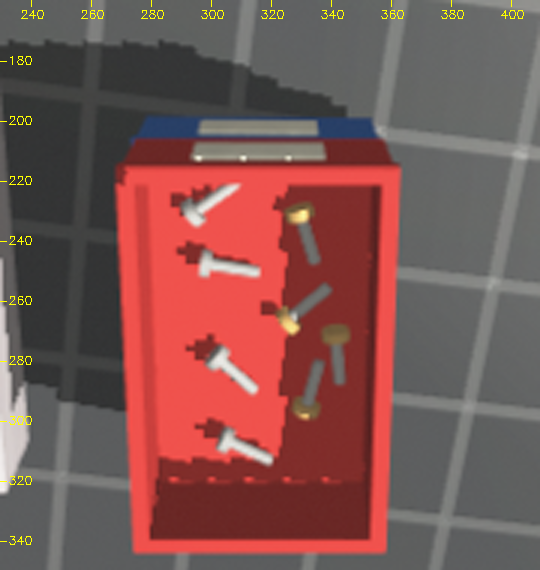

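View pics/c19.png

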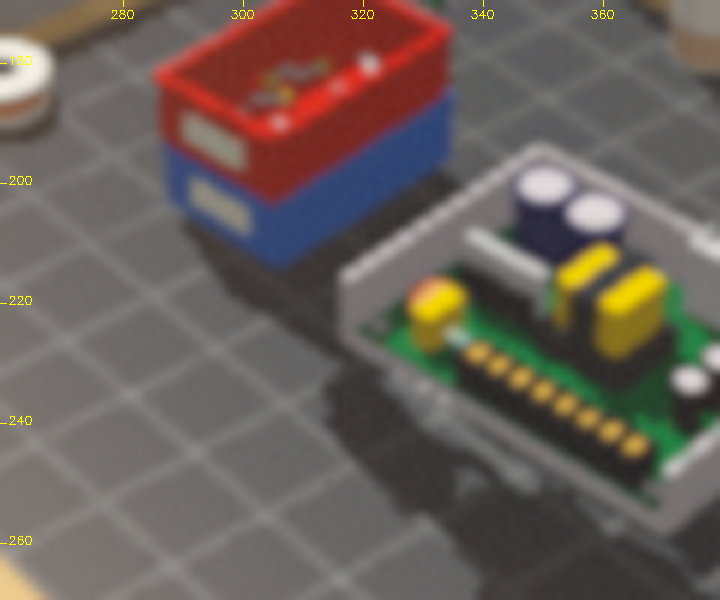

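```bash
python3 -m handwheel '[{"claw":100,"dp":[-14,-34,0],"delta_rot":[0,0,0]},{"claw":100,"dp":[-14,-34,0],"delta_rot":[0,0,0]},{"claw":100,"dp":[-14,-34,0],"delta_rot":[0,0,0]},{"claw":100,"dp":[-14,-34,0],"delta_rot":[0,0,0]},{"claw":100,"dp":[-14,-34,0],"delta_rot":[0,0,0]},{"claw":100,"dp":[-14,-34,0],"delta_rot":[0,0,0]},{"claw":100,"dp":[-16,-34,0],"delta_rot":[0,0,0]},{"claw":100,"dp":[-16,-34,-5],"delta_rot":[0,0,0]}]'
python3 -m handwheel '[{"claw":100,"dp":[-16,-35,-10],"delta_rot":[0,0,0]},{"claw":100,"dp":[-15,-35,-10],"delta_rot":[0,0,0]},{"claw":100,"dp":[0,0,-15],"delta_rot":[0,0,0]},{"claw":100,"dp":[0,0,0],"delta_rot":[0,0,0]},{"claw":100,"dp":[0,0,0],"delta_rot":[0,0,0]},{"claw":100,"dp":[0,0,0],"delta_rot":[0,0,0]}]'
python3 - <<'E'
from h import *
o=observe();print(o["eef_pos"].round(1),o["clock"]);c=calibration("wrist");np.save("w10.npy",c,allow_pickle=True)
im=read_camera("wrist"); cv2.imwrite("pics/w10.png",cv2.cvtColor(im,cv2.COLOR_RGB2BGR))
E
```

```text
clock: 13.05
eef_pos: [430.5, -141.7, 153.5]
ee_rot: [[-0.992, -0.128, 0.001], [-0.128, 0.992, -0.001], [-0.001, -0.001, -1.0]]
wrist_force: [1.0, -1.5, -0.3]
grip_width: 85.4
clock: 13.55
eef_pos: [400.7, -208.8, 118.5]
ee_rot: [[-0.991, -0.13, -0.0], [-0.13, 0.991, 0.0], [0.0, 0.001, -1.0]]
wrist_force: [0.5, 0.2, 0.1]
grip_width: 85.1
[ 400.7 -208.8  118.5] 13.55
```

View pics/w10.png

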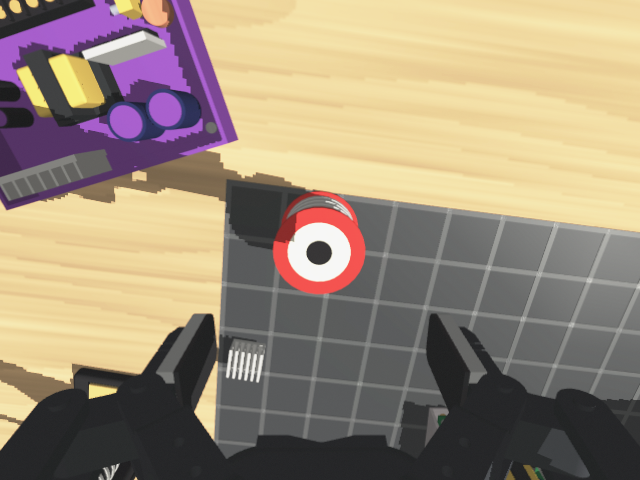

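Run:
```python
from h import *
c=np.load("w10.npy",allow_pickle=True).item()
print(p2w(c,[(319,252.2),(273.3,251),(365,251),(319,208),(319,294.5)],50).round(1))
```

```text
[[ 398.9 -211.2   50. ]
 [ 401.7 -238.8   50. ]
 [ 394.5 -183.6   50. ]
 [ 371.5 -214.7   50. ]
 [ 427.4 -207.5   50. ]]
```

```bash
python3 -m handwheel '[{"claw":100,"dp":[-1.5,-2.3,-20],"delta_rot":[0,0,0]},{"claw":100,"dp":[0,0,-28],"delta_rot":[0,0,0]},{"claw":100,"dp":[0,0,-28],"delta_rot":[0,0,0]},{"claw":100,"dp":[0,0,-18],"delta_rot":[0,0,0]},{"claw":100,"dp":[0,0,-10],"delta_rot":[0,0,0]},{"claw":100,"dp":[0,0,0],"delta_rot":[0,0,0]},{"claw":60,"dp":[0,0,0],"delta_rot":[0,0,0]},{"claw":60,"dp":[0,0,0],"delta_rot":[0,0,0]}]' 50
python3 -m handwheel '[{"claw":20,"dp":[0,0,0],"delta_rot":[0,0,0]},{"claw":20,"dp":[0,0,0],"delta_rot":[0,0,0]},{"claw":20,"dp":[0,0,0],"delta_rot":[0,0,0]},{"claw":20,"dp":[0,0,0],"delta_rot":[0,0,0]},{"claw":20,"dp":[0,0,0],"delta_rot":[0,0,0]}]' 50
```

```text
clock: 14.27
eef_pos: [400.0, -212.4, 15.9]
ee_rot: [[-0.992, -0.129, 0.003], [-0.129, 0.992, -0.001], [-0.003, -0.001, -1.0]]
wrist_force: [-1.2, 0.1, -0.1]
grip_width: 63.9
clock: 14.68
eef_pos: [400.2, -212.6, 16.4]
ee_rot: [[-0.992, -0.128, 0.004], [-0.128, 0.992, -0.001], [-0.004, -0.001, -1.0]]
wrist_force: [0.9, 0.9, 6.7]
grip_width: 55.5
```

```bash
python3 -m handwheel '[{"claw":20,"dp":[0,0,15],"delta_rot":[0,0,0]},{"claw":20,"dp":[0,0,35],"delta_rot":[0,0,0]},{"claw":20,"dp":[15,4,30],"delta_rot":[0,0,0]},{"claw":20,"dp":[35,9,0],"delta_rot":[0,0,0]},{"claw":20,"dp":[37,10,0],"delta_rot":[0,0,0]},{"claw":20,"dp":[37,10,0],"delta_rot":[0,0,0]},{"claw":20,"dp":[37,10,0],"delta_rot":[0,0,0]},{"claw":20,"dp":[35,9,0],"delta_rot":[0,0,0]}]'
python3 -m handwheel '[{"claw":20,"dp":[18,5.3,0],"delta_rot":[0,0,0]},{"claw":20,"dp":[0,0,-20],"delta_rot":[0,0,0]},{"claw":20,"dp":[0,0,-20],"delta_rot":[0,0,0]},{"claw":20,"dp":[0,0,0],"delta_rot":[0,0,0]},{"claw":20,"dp":[0,0,0],"delta_rot":[0,0,0]},{"claw":20,"dp":[0,0,0],"delta_rot":[0,0,0]}]'
python3 - <<'E'
from h import *
o=observe();print(o["eef_pos"].round(1),o["clock"]);c=calibration("wrist");np.save("w11.npy",c,allow_pickle=True)
im=read_camera("wrist"); cv2.imwrite("pics/w11.png",cv2.cvtColor(im,cv2.COLOR_RGB2BGR))
E
```

```text
clock: 15.35
eef_pos: [596.3, -158.7, 94.9]
ee_rot: [[-0.992, -0.129, 0.001], [-0.129, 0.992, 0.001], [-0.001, 0.0, -1.0]]
wrist_force: [0.3, 0.4, -1.8]
grip_width: 55.2
clock: 15.85
eef_pos: [612.7, -155.3, 55.6]
ee_rot: [[-0.992, -0.127, 0.001], [-0.127, 0.992, -0.0], [-0.001, -0.001, -1.0]]
wrist_force: [0.7, 0.3, -0.4]
grip_width: 55.0
[ 612.7 -155.3   55.6] 15.85
```

View pics/w11.png

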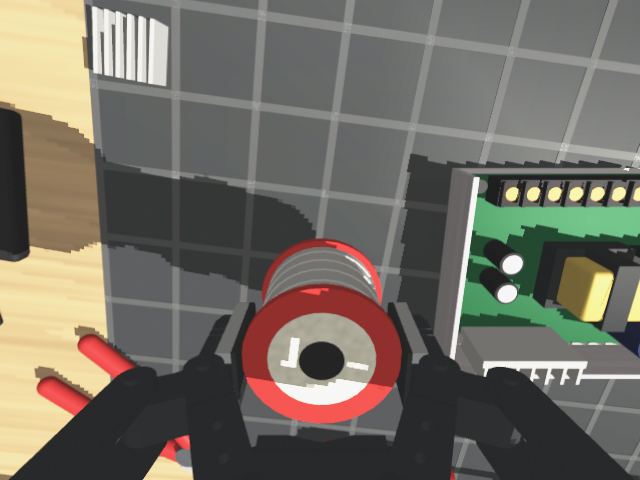

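Run:
```python
from h import *
crop("pics/w11.png",425,155,70,180,3.2,"pics/c20.png")
```

```text
(no output)
```

View pics/c20.png

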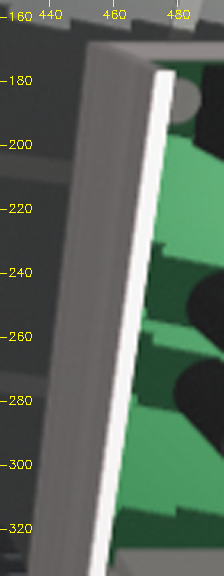

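Run:
```python
from h import *
c=np.load("w11.npy",allow_pickle=True).item()
a=np.radians(7.6);n=np.array([-np.sin(a),np.cos(a)]);t=np.array([np.cos(a),np.sin(a)])
for uv,z in(([(452.5,168),(433.7,334.5)],0),([(473.5,176.8),(452.3,334.5)],30)):
    A=p2w(c,uv,z);d=A[1]-A[0];print(A.round(1),np.degrees(np.arctan2(d[1],d[0])))
    P=np.array([612.7-.9,-155.3]);print("gap",-(P-A[:,:2].mean(0))@n-28,"along",(P-A[0,:2])@t)
```

```text
[[549.7 -94.4   0. ]
 [651.  -81.1   0. ]] 7.448279669292675
gap 40.49351527918817 along 53.52608984497344
[[549.3 -94.9  30. ]
 [631.4 -84.4  30. ]] 7.328925487545044
gap 39.88835186839634 along 53.94732978411934
```

```bash
python3 -m handwheel '[{"claw":20,"dp":[1.2,0.2,-14],"delta_rot":[0,0,0]},{"claw":20,"dp":[0,0,-14],"delta_rot":[0,0,0]},{"claw":20,"dp":[0,0,-7],"delta_rot":[0,0,0]},{"claw":20,"dp":[0,0,-4],"delta_rot":[0,0,0]},{"claw":20,"dp":[0,0,0],"delta_rot":[0,0,0]},{"claw":20,"dp":[0,0,0],"delta_rot":[0,0,0]},{"claw":20,"dp":[0,0,0],"delta_rot":[0,0,0]}]'
```

```text
clock: 16.48
eef_pos: [613.6, -154.6, 16.5]
ee_rot: [[-0.992, -0.128, 0.0], [-0.128, 0.992, 0.0], [-0.0, 0.0, -1.0]]
wrist_force: [-3.7, 1.5, 5.9]
grip_width: 55.7
```

Touching the table (6 N). I'll release, back off and look at the reel and the stand.

```bash
python3 -m handwheel '[{"claw":70,"dp":[0,0,0],"delta_rot":[0,0,0]},{"claw":90,"dp":[0,0,0],"delta_rot":[0,0,0]},{"claw":100,"dp":[0,0,0],"delta_rot":[0,0,0]},{"claw":100,"dp":[0,0,15],"delta_rot":[0,0,0]},{"claw":100,"dp":[0,0,35],"delta_rot":[0,0,0]},{"claw":100,"dp":[-10,0,35],"delta_rot":[0,0,0]},{"claw":100,"dp":[-20,-5,35],"delta_rot":[0,0,0]},{"claw":100,"dp":[-30,-20,20],"delta_rot":[0,0,0]}]'
python3 -m handwheel '[{"claw":100,"dp":[-30,-25,0],"delta_rot":[0,0,0]},{"claw":100,"dp":[-25,-25,0],"delta_rot":[0,0,0]},{"claw":100,"dp":[0,0,0],"delta_rot":[0,0,0]},{"claw":100,"dp":[0,0,0],"delta_rot":[0,0,0]},{"claw":100,"dp":[0,0,0],"delta_rot":[0,0,0]}]'
python3 - <<'E'
from h import *
o=observe();print(o["eef_pos"].round(1),o["clock"]);c=calibration("wrist");np.save("w12.npy",c,allow_pickle=True)
im=read_camera("wrist"); cv2.imwrite("pics/w12.png",cv2.cvtColor(im,cv2.COLOR_RGB2BGR))
E
```

```text
clock: 17.15
eef_pos: [558.4, -175.5, 159.3]
ee_rot: [[-0.991, -0.137, 0.009], [-0.137, 0.991, 0.001], [-0.009, -0.0, -1.0]]
wrist_force: [0.3, 0.3, 0.4]
grip_width: 85.8
clock: 17.57
eef_pos: [499.2, -229.1, 155.6]
ee_rot: [[-0.992, -0.128, 0.001], [-0.128, 0.992, 0.001], [-0.001, 0.001, -1.0]]
wrist_force: [-0.3, 0.3, -0.3]
grip_width: 85.4
[ 499.2 -229.1  155.6] 17.5667
```

View pics/w12.png

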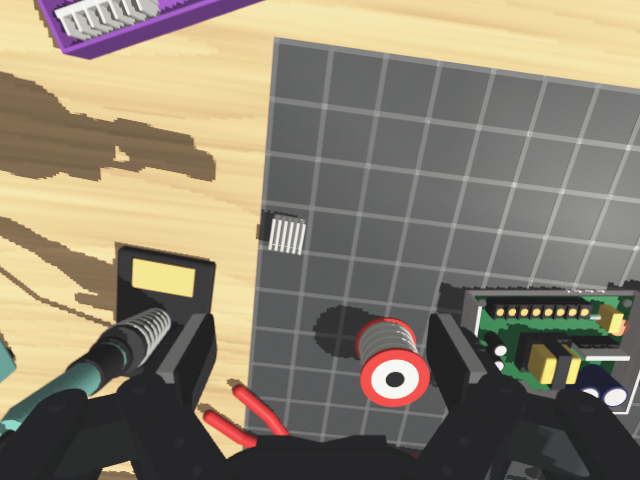

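Run:
```python
from h import *
crop("pics/w12.png",105,235,120,100,6,"pics/c21.png")
c=np.load("w12.npy",allow_pickle=True).item()
print(p2w(c,[(395,379.5)],50).round(1))
```

```text
[[ 613.8 -154.7   50. ]]
```

View pics/c21.png

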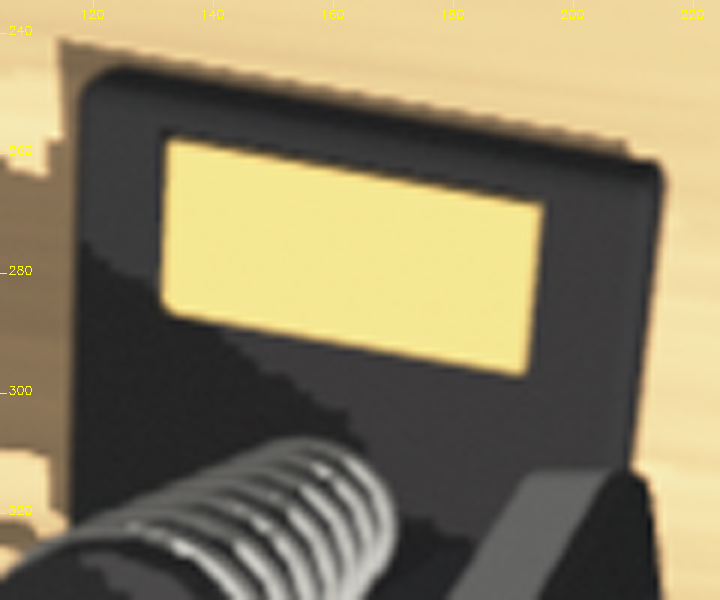

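Run:
```python
from h import *
c=np.load("w12.npy",allow_pickle=True).item()
f=lambda l:[(105+x/6-.42,235+y/6-.42) for x,y in l]
F=p2w(c,f([(150,72),(600,150)]),0);Rr=p2w(c,f([(662,200),(634,460)]),0);L=p2w(c,f([(79,120),(73,450)]),12)
print(F.round(1),Rr.round(1),L.round(1))
for A in(F,Rr,L):
    d=A[1]-A[0];print(np.degrees(np.arctan2(d[1],d[0])))
s=p2w(c,f([(166,137),(544,205),(525,376),(162,310)]),13);print("sponge",s.round(1),s.mean(0).round(1))
```

```text
[[ 546.4 -388.7    0. ]
 [ 550.3 -325.     0. ]] [[ 557.  -315.9    0. ]
 [ 600.6 -318.6    0. ]] [[ 549.5 -392.7   12. ]
 [ 601.8 -396.2   12. ]]
86.50289225127005
-3.5645358629818644
-3.756091892831333
sponge [[ 550.1 -380.5   13. ]
 [ 553.7 -328.9   13. ]
 [ 580.9 -331.1   13. ]
 [ 576.8 -382.    13. ]] [ 565.4 -355.6   13. ]
```

```bash
python3 -m handwheel '[{"claw":100,"dp":[-7,36,0],"delta_rot":[0,0,0]},{"claw":100,"dp":[-7,36,0],"delta_rot":[0,0,0]},{"claw":100,"dp":[-7,36,0],"delta_rot":[0,0,0]},{"claw":100,"dp":[-7,36,0],"delta_rot":[0,0,0]},{"claw":100,"dp":[-7,36,0],"delta_rot":[0,0,0]},{"claw":100,"dp":[-7,36,0],"delta_rot":[0,0,0]},{"claw":100,"dp":[-7,36,0],"delta_rot":[0,0,0]},{"claw":100,"dp":[-7,36,0],"delta_rot":[0,0,0]}]'
python3 -m handwheel '[{"claw":100,"dp":[-8,36,0],"delta_rot":[0,0,0]},{"claw":100,"dp":[-8,36,0],"delta_rot":[0,0,0]},{"claw":100,"dp":[-8,36,0],"delta_rot":[0,0,-0.03]},{"claw":100,"dp":[-8,36,-20],"delta_rot":[0,0,0]},{"claw":100,"dp":[0,0,-20],"delta_rot":[0,0,0]},{"claw":100,"dp":[0,0,0],"delta_rot":[0,0,0]},{"claw":100,"dp":[0,0,0],"delta_rot":[0,0,0]},{"claw":100,"dp":[0,0,0],"delta_rot":[0,0,0]}]'
python3 - <<'E'
from h import *
o=observe();print(o["eef_pos"].round(1),o["clock"]);c=calibration("wrist");np.save("w13.npy",c,allow_pickle=True)
im=read_camera("wrist"); cv2.imwrite("pics/w13.png",cv2.cvtColor(im,cv2.COLOR_RGB2BGR))
E
```

```text
clock: 18.28
eef_pos: [442.4, 62.1, 155.6]
ee_rot: [[-0.991, -0.131, 0.001], [-0.131, 0.991, 0.0], [-0.001, 0.0, -1.0]]
wrist_force: [1.1, 1.0, 0.5]
grip_width: 85.4
clock: 18.95
eef_pos: [411.5, 202.2, 116.3]
ee_rot: [[-0.995, -0.098, 0.001], [-0.098, 0.995, -0.0], [-0.001, -0.0, -1.0]]
wrist_force: [0.5, -0.0, -0.4]
grip_width: 85.8
[411.5 202.2 116.3] 18.95
```

View pics/w13.png

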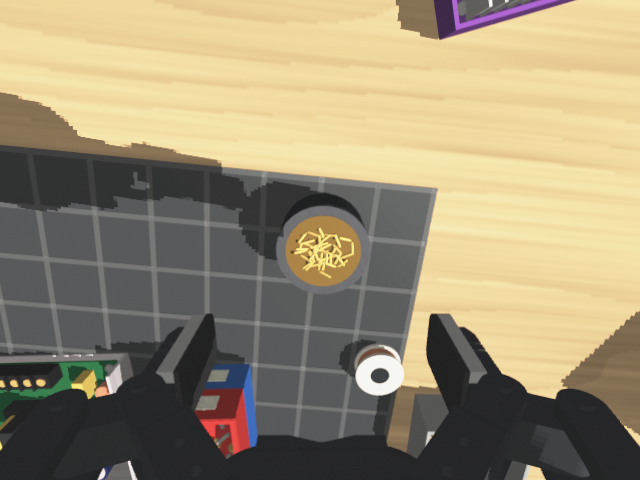

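Run:
```python
from h import *
c=np.load("w13.npy",allow_pickle=True).item()
crop("pics/w13.png",265,185,120,120,5,"pics/c22.png")
print(p2w(c,[(323,250.3),(277,250),(369,250),(323,205.5),(323,294.5)],38).round(1))
```

```text
[[411.9 202.5  38. ]
 [414.5 173.4  38. ]
 [408.8 231.6  38. ]
 [382.8 199.6  38. ]
 [443.1 205.6  38. ]]
```

View pics/c22.png

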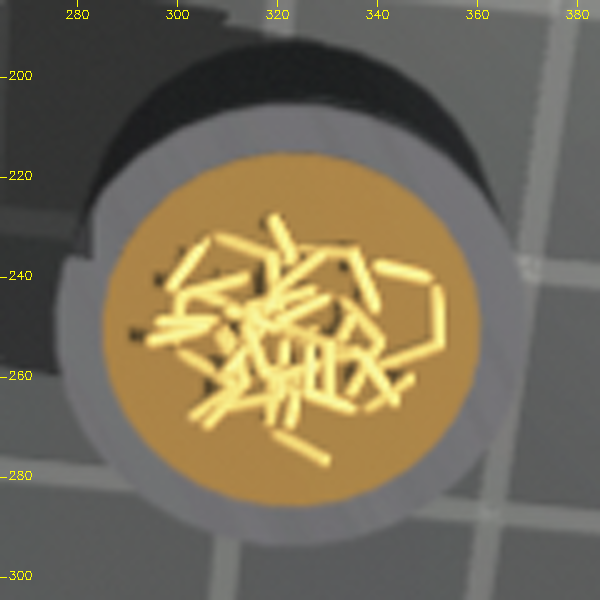

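```bash
python3 -m handwheel '[{"claw":100,"dp":[1,0.3,-20],"delta_rot":[0,0,0]},{"claw":100,"dp":[0,0,-28],"delta_rot":[0,0,0]},{"claw":100,"dp":[0,0,-28],"delta_rot":[0,0,0]},{"claw":100,"dp":[0,0,-20],"delta_rot":[0,0,0]},{"claw":100,"dp":[0,0,-10],"delta_rot":[0,0,0]},{"claw":100,"dp":[0,0,0],"delta_rot":[0,0,0]},{"claw":60,"dp":[0,0,0],"delta_rot":[0,0,0]},{"claw":60,"dp":[0,0,0],"delta_rot":[0,0,0]}]' 40
python3 -m handwheel '[{"claw":20,"dp":[0,0,0],"delta_rot":[0,0,0]},{"claw":20,"dp":[0,0,0],"delta_rot":[0,0,0]},{"claw":20,"dp":[0,0,0],"delta_rot":[0,0,0]},{"claw":20,"dp":[0,0,0],"delta_rot":[0,0,0]},{"claw":20,"dp":[0,0,0],"delta_rot":[0,0,0]}]' 40
```

```text
clock: 19.67
eef_pos: [413.4, 203.0, 11.3]
ee_rot: [[-0.995, -0.097, 0.003], [-0.097, 0.995, 0.002], [-0.003, 0.001, -1.0]]
wrist_force: [-0.7, 0.3, 0.2]
grip_width: 64.2
clock: 20.08
eef_pos: [413.6, 203.1, 11.8]
ee_rot: [[-0.995, -0.098, 0.004], [-0.098, 0.995, 0.002], [-0.004, 0.002, -1.0]]
wrist_force: [-0.9, -0.1, 6.0]
grip_width: 59.5
```

```bash
python3 -m handwheel '[{"claw":20,"dp":[0,0,15],"delta_rot":[0,0,0]},{"claw":20,"dp":[0,0,35],"delta_rot":[0,0,0]},{"claw":20,"dp":[4,-15,35],"delta_rot":[0,0,0]},{"claw":20,"dp":[4,-30,25],"delta_rot":[0,0,0]},{"claw":20,"dp":[4,-37,0],"delta_rot":[0,0,0]},{"claw":20,"dp":[4,-37,0],"delta_rot":[0,0,0]},{"claw":20,"dp":[4,-37,0],"delta_rot":[0,0,0]},{"claw":20,"dp":[4,-37,0],"delta_rot":[0,0,0]}]'
python3 -m handwheel '[{"claw":20,"dp":[4,-37,0],"delta_rot":[0,0,0]},{"claw":20,"dp":[4,-37,0],"delta_rot":[0,0,0]},{"claw":20,"dp":[4,-37,0],"delta_rot":[0,0,0]},{"claw":20,"dp":[4,-37,0],"delta_rot":[0,0,0]},{"claw":20,"dp":[4,-37,0],"delta_rot":[0,0,0]},{"claw":20,"dp":[5,-37,0],"delta_rot":[0,0,0]},{"claw":20,"dp":[5,-37,0],"delta_rot":[0,0,0]},{"claw":20,"dp":[5,-37,0],"delta_rot":[0,0,0]}]'
python3 -m handwheel '[{"claw":20,"dp":[6,-37,0],"delta_rot":[0,0,0]},{"claw":20,"dp":[2,-20,0],"delta_rot":[0,0,0]},{"claw":20,"dp":[0,0,-10],"delta_rot":[0,0,0]},{"claw":20,"dp":[0,0,-20],"delta_rot":[0,0,0]},{"claw":20,"dp":[0,0,0],"delta_rot":[0,0,0]},{"claw":20,"dp":[0,0,0],"delta_rot":[0,0,0]},{"claw":20,"dp":[0,0,0],"delta_rot":[0,0,0]}]'
python3 - <<'E'
from h import *
o=observe();print(o["eef_pos"].round(1),o["qpos"].round(),o["clock"]);c=calibration("wrist");np.save("w14.npy",c,allow_pickle=True)
im=read_camera("wrist"); cv2.imwrite("pics/w14.png",cv2.cvtColor(im,cv2.COLOR_RGB2BGR))
E
```

```text
clock: 20.75
eef_pos: [435.8, 8.0, 120.8]
ee_rot: [[-0.995, -0.099, 0.002], [-0.099, 0.995, 0.001], [-0.002, 0.001, -1.0]]
wrist_force: [1.1, 0.8, -1.5]
grip_width: 59.2
clock: 21.42
eef_pos: [470.9, -288.0, 120.4]
ee_rot: [[-0.995, -0.099, 0.001], [-0.099, 0.995, 0.0], [-0.001, 0.0, -1.0]]
wrist_force: [1.7, 0.5, -0.7]
grip_width: 59.3
clock: 22.0
eef_pos: [479.2, -342.6, 90.3]
ee_rot: [[-0.995, -0.1, 0.001], [-0.1, 0.995, 0.0], [-0.001, 0.0, -1.0]]
wrist_force: [0.4, 0.5, -0.4]
grip_width: 59.1
[ 479.2 -342.6   90.3] [ 14.  31.  29.  92. -17.  61. 143.] 22.0
```

View pics/w14.png

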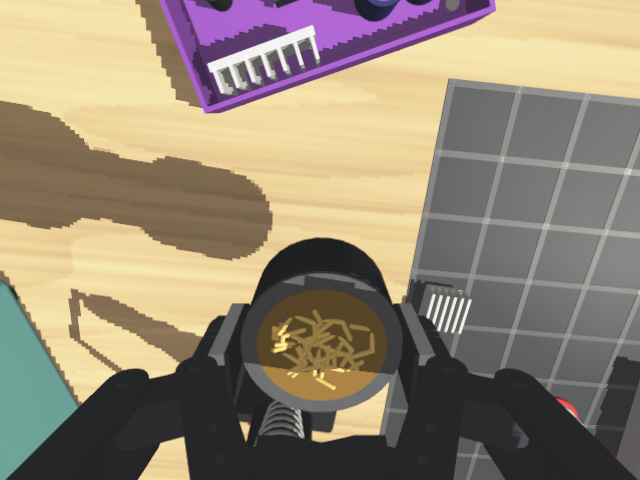

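```bash
python3 -m handwheel '[{"claw":20,"dp":[0,-7.8,-15],"delta_rot":[0,0,0]},{"claw":20,"dp":[0,0,-25],"delta_rot":[0,0,0]},{"claw":20,"dp":[0,0,-22],"delta_rot":[0,0,0]},{"claw":20,"dp":[0,0,-10],"delta_rot":[0,0,0]},{"claw":20,"dp":[0,0,-4],"delta_rot":[0,0,0]},{"claw":20,"dp":[0,0,0],"delta_rot":[0,0,0]},{"claw":20,"dp":[0,0,0],"delta_rot":[0,0,0]},{"claw":20,"dp":[0,0,0],"delta_rot":[0,0,0]}]'
```

```text
clock: 22.72
eef_pos: [479.9, -352.2, 15.5]
ee_rot: [[-0.995, -0.098, 0.003], [-0.098, 0.995, -0.002], [-0.003, -0.002, -1.0]]
wrist_force: [-0.2, 0.7, -1.2]
grip_width: 59.7
```

```bash
python3 -m handwheel '[{"claw":20,"dp":[0,1,-2.5],"delta_rot":[0,0,0]},{"claw":20,"dp":[0,0,-1.2],"delta_rot":[0,0,0]},{"claw":20,"dp":[0,0,0],"delta_rot":[0,0,0]},{"claw":20,"dp":[0,0,0],"delta_rot":[0,0,0]}]'
python3 -m handwheel '[{"claw":70,"dp":[0,0,0],"delta_rot":[0,0,0]},{"claw":90,"dp":[0,0,0],"delta_rot":[0,0,0]},{"claw":100,"dp":[0,0,0],"delta_rot":[0,0,0]},{"claw":100,"dp":[0,0,15],"delta_rot":[0,0,0]},{"claw":100,"dp":[0,0,35],"delta_rot":[0,0,0]},{"claw":100,"dp":[-10,10,35],"delta_rot":[0,0,0]},{"claw":100,"dp":[-20,25,25],"delta_rot":[0,0,0]},{"claw":100,"dp":[-20,30,20],"delta_rot":[0,0,0]}]'
python3 -m handwheel '[{"claw":100,"dp":[-10,30,10],"delta_rot":[0,0,0]},{"claw":100,"dp":[0,20,10],"delta_rot":[0,0,0]},{"claw":100,"dp":[0,0,0],"delta_rot":[0,0,0]},{"claw":100,"dp":[0,0,0],"delta_rot":[0,0,0]},{"claw":100,"dp":[0,0,0],"delta_rot":[0,0,0]}]'
python3 - <<'E'
from h import *
o=observe();print(o["eef_pos"].round(1),o["clock"]);c=calibration("wrist");np.save("w15.npy",c,allow_pickle=True)
for n in("wrist","scene","side"):
    im=read_camera(n); cv2.imwrite(f"pics/{n}15.png",cv2.cvtColor(im,cv2.COLOR_RGB2BGR))
E
```

```text
clock: 23.05
eef_pos: [479.6, -351.0, 11.9]
ee_rot: [[-0.995, -0.098, 0.002], [-0.098, 0.995, -0.001], [-0.002, -0.001, -1.0]]
wrist_force: [-1.0, 0.2, 6.1]
grip_width: 59.2
clock: 23.72
eef_pos: [428.9, -287.7, 142.5]
ee_rot: [[-0.995, -0.095, 0.003], [-0.095, 0.995, -0.004], [-0.003, -0.004, -1.0]]
wrist_force: [0.4, 0.9, 1.2]
grip_width: 85.1
clock: 24.13
eef_pos: [418.6, -236.1, 160.0]
ee_rot: [[-0.995, -0.098, 0.0], [-0.098, 0.995, -0.001], [-0.0, -0.001, -1.0]]
wrist_force: [-0.2, -0.8, -1.9]
grip_width: 85.4
[ 418.6 -236.1  160. ] 24.1333
```

View pics/wrist15.png

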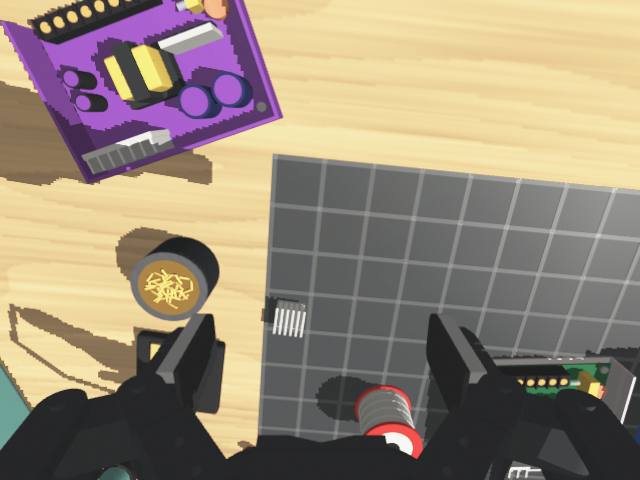

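View pics/side15.png

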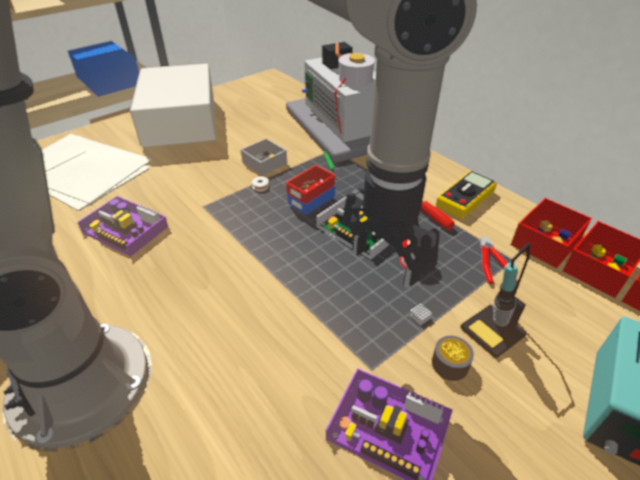

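```bash
python3 -m handwheel '[{"claw":100,"dp":[15,5,25],"delta_rot":[0,0,0]},{"claw":100,"dp":[15,5,25],"delta_rot":[0,0,0]},{"claw":100,"dp":[10,0,20],"delta_rot":[0,0,0]},{"claw":100,"dp":[0,0,10],"delta_rot":[0,0,0]},{"claw":100,"dp":[0,0,0],"delta_rot":[0,0,0]},{"claw":100,"dp":[0,0,0],"delta_rot":[0,0,0]},{"claw":100,"dp":[0,0,0],"delta_rot":[0,0,0]}]'
python3 - <<'E'
from h import *
o=observe();print(o["eef_pos"].round(1),o["clock"]);c=calibration("wrist");np.save("w16.npy",c,allow_pickle=True)
im=read_camera("wrist"); cv2.imwrite("pics/w16.png",cv2.cvtColor(im,cv2.COLOR_RGB2BGR))
crop(im,90,220,130,150,4.6,"pics/c23.png")
E
```

```text
clock: 24.87
eef_pos: [456.8, -225.7, 238.4]
ee_rot: [[-0.995, -0.096, -0.003], [-0.096, 0.995, 0.001], [0.003, 0.001, -1.0]]
wrist_force: [-0.1, 0.0, -0.6]
grip_width: 85.3
[ 456.8 -225.7  238.4] 24.8667
```

View pics/w16.png

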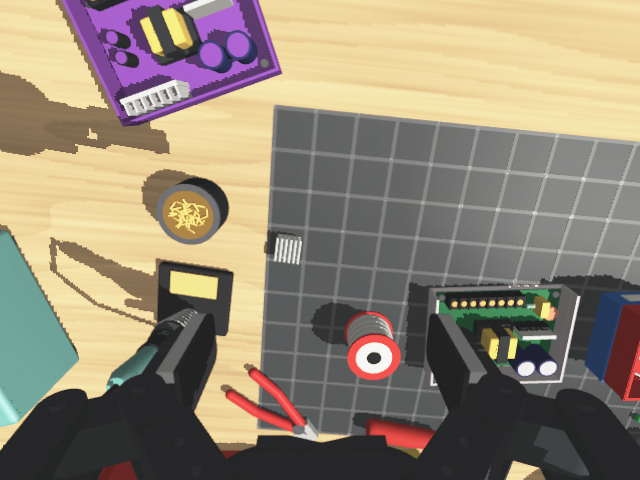

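View pics/c23.png

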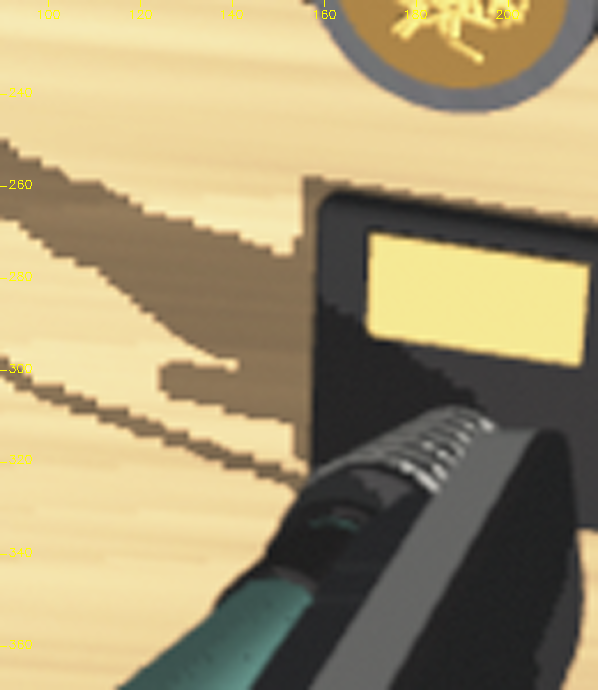

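Run:
```python
from h import *
crop("pics/w16.png",145,170,100,120,5,"pics/c24.png")
crop("pics/w16.png",330,270,250,120,3,"pics/c25.png")
```

```text
(no output)
```

View pics/c24.png

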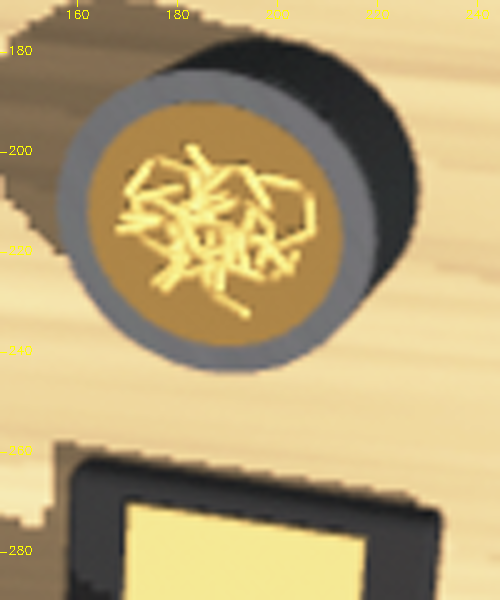

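View pics/scene15.png

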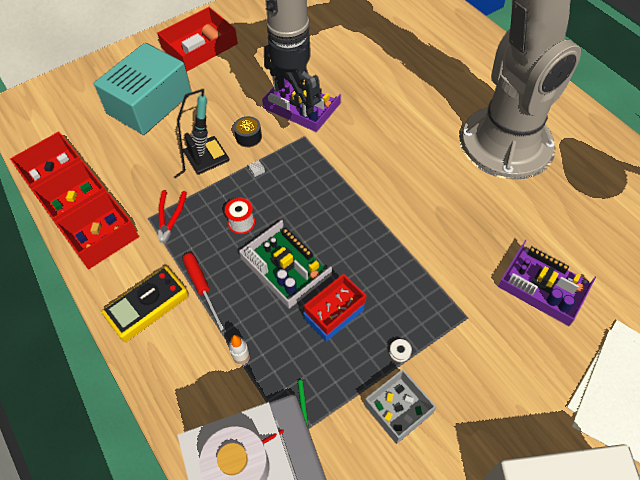

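Run:
```python
from h import *
c=np.load("w16.npy",allow_pickle=True).item()
f=lambda l:[(145+x/5-.4,170+y/5-.4) for x,y in l]
T=p2w(c,f([(217.5,222)]),38)[0];F=p2w(c,f([(110,462),(420,507)]),0);Rc=p2w(c,f([(441,515)]),0)[0]
L=p2w(c,f([(70,540)]),12)[0]
d=F[1]-F[0];d/=np.linalg.norm(d);print("tin",T,"front",F.round(1),"rightcorner",Rc.round(1),"leftedge",L.round(1))
n=np.array([d[1],-d[0],0]);P=F[0].copy();print("gap",(F[0]-T)[:2]@n[:2]-30, n)
print("lat from +y corner",(Rc-T)[:2]@d[:2],"from left edge",(T-L)[:2]@d[:2])
cs=calibration("scene");print("scene tin",p2w(cs,[(247,125)],38).round(1))
for n_,uv in(("flux tip0",0),):pass
```

```text
tin [ 477.97513069 -351.60156291   38.        ] front [[ 546.9 -389.2    0. ]
 [ 551.2 -320.9    0. ]] rightcorner [ 552.7 -316.2    0. ] leftedge [ 560.7 -393.7   12. ]
gap 41.16559922616126 [ 0.99798823 -0.06339946  0.        ]
lat from +y corner 40.06404149423848 from left edge 36.76707908426283
scene tin [[ 474.1 -350.3   38. ]]
```

View pics/c25.png

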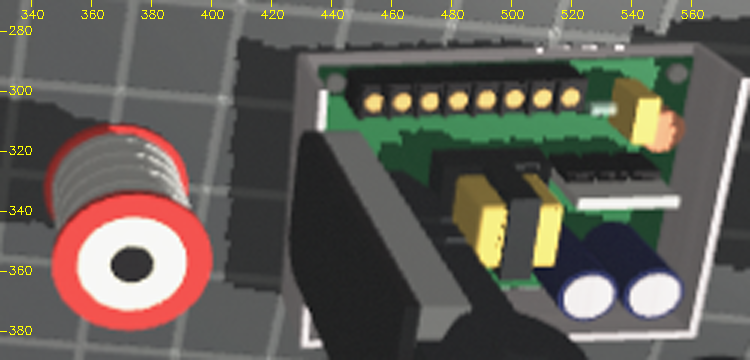

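```bash
python3 -c "
from plant import *
print(job_done())"
```

```text
the job is handed in; nothing more can be done
None
```

I set the bench out in the order asked and handed the job in at about 25 s of the 106 s.

| Item | Last check |
|---|---|
| Blue tray | 40.0 mm clear of the power supply's +y end wall, 2.2 mm off centre along it, 0.5° off parallel |
| Red tray | Seated on the blue tray, with the rims flush in the side and wrist pictures and about 1 mm of overhang |
| Reel | Upright, at (613.8, -154.7) mm, about 40 mm clear of the -y end wall and within about 1 mm of centre |
| Tin | Upright, 41 mm in front of the stand's foot and centred to about 2 mm |
| Flux bottle and braid | At the same pixels as at the start in the scene picture |

- **Stack:** I shifted the red tray by (-1.6, -1.0) mm before lowering it, because the scene and side pictures showed it too far over. It went in without resistance.
- **Camera disagreement:** the scene and side cameras differed from the wrist camera by about 2–6 mm. I used the wrist camera, which agreed with where the gripper found the trays and reel.
- **Forces:** the readings I took at the end of each move stayed below 10 N. The arm ended clear of everything.

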